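Seal the dry box: lid on, gasket bedded corner by corner, vent shut

TASK

The lid of the clear dry box is propped on the tip box. Lay it on the dry box, either way round, and press it down at one corner after another until all four corners of the gasket are home and the lid lies flat; leave its orange vent cap open until then, so that the trapped air gets out. Then screw the vent cap clockwise until it stops tight and let go, without shifting or tipping the spray bottle, the beaker or the red-capped bottle behind the box.

Things in the scene. Friction and masses are not known exactly. Their poses are not given: they have to be found in the camera images.
- dry_box: Clear box, 8 mm walls, fixed, 130 x 180 mm (x by y) outside, 114 x 164 inside; origin at the centre of its underside; rim at z = 70 mm. A black cord gasket lies in the rim; its four corners still stand 7.5 mm above the rim, so a lid just laid on has its underside at z = 77.5 mm, and 70.5 when pressed home. A slide box, 30 mm high, is inside. The red-capped bottle stands beyond its +x side.
- gasket_1 (a joint): How far the gasket corner at (-x, +y) of the dry box has been pushed in, m: 0 standing proud, 0.007 home, where it meets a hard stop. Takes 7 to 9 N over the corner, 10 to 13 N on the lid's pad; it stays where it is pushed.
- gasket_2 (a joint): The same for the corner at (-x, -y) of the dry box.
- gasket_3 (a joint): The same for the corner at (+x, -y) of the dry box.
- gasket_4 (a joint): The same for the corner at (+x, +y) of the dry box.
- lid_seat (a point): Centre of the underside of the lid: loose rigid grey plate, 136 x 186 x 8 mm (x by y), 0.3 to 0.5 kg, z out of its top. Starts tilted about 37 degrees, +y end up on the tip box. Four round-ended lugs (12 mm thick, 14 long) under it at x = +-49.5, y = +-74.5 mm drop inside the box walls with 1.5 mm play, at either half turn. Pressed at one corner it rocks and another may lift; no harm.
- lid_grip (a point): Centre of the lid's black flat-sided bar handle, 36.5 mm above lid_seat along the lid's z and 5 mm towards -y; same axes as the lid. The bar runs along the lid's y: 64 mm long, 12 mm wide (x), 13 mm high, with 22 mm free under it between two end posts.
- lid_pad_1 (a point): Top of the round black rubber press pad, 22 mm wide, in the lid's (-x, +y) corner: x = -54, y = 77, 9.5 mm above lid_seat along z; same axes as the lid.
- lid_pad_2 (a point): The same pad in the lid's (-x, -y) corner.
- lid_pad_3 (a point): The same pad in the lid's (+x, -y) corner.
- lid_pad_4 (a point): The same pad in the lid's (+x, +y) corner.
- vent_grip (a point): Middle of the orange round knurled vent cap, 30 mm in diameter, 23 mm high, standing on the lid at x = 0, y = 64 mm. When shut its underside is 5 mm above the lid's top face, this point 27 mm above lid_seat; its axis is the lid's z. The handle's near end is 37 mm from its axis.
- vent (a joint): Angle of the vent cap, rad: 0 screwed tight against its stop, larger is open (it starts between 1.5 and 2.5); turning it clockwise seen from above shuts it and lowers it 1 mm a radian. Turns with 0.05 N m.
- tip_box: Pale blue clear box of pipette tips, 86 x 124 mm (x by y), 89 mm high, fixed; origin at the centre of its underside. The lid leans on its -x side, upper lugs on its top; the beaker stands beside its +y side.
- spray_bottle_mid (a point): Middle of a loose standing spray bottle, 54 x 118 mm (x by y), 280 mm tall, 140 mm above the worktop. To be left alone.
- red_cap_bottle_mid (a point): Middle of a loose standing red-capped glass bottle, 62 mm across, 126 mm tall, 63 mm above the worktop. To be left alone.
- beaker_mid (a point): Middle of a loose standing glass beaker, 68 mm across, 90 mm tall, 45 mm above the worktop. To be left alone.

How it is judged:
By the outcome, as a careful person would: the job done as asked, in the order asked, and still so for the second after the job is handed in, with the robot touching nothing.
It also fails if it takes over 70 s, if anything falls off the work surface, if the arm or the gripper's body presses on something with over 40 N, if the wrist force passes 120 N, or if a joint passes its speed limit or range.

ROBOT

A 6-joint arm with a two-finger parallel gripper is mounted at the origin on a cart in front of the work surface, level with it; the furniture and walls round the work are solid. World frame = base frame: x ahead of the robot, y to its left, z up, the work surface at z = 0. Lengths are in m, angles in rad, forces in N, time in s.
With the tool pointing down it reaches from about 0.325 to 0.9 m from the base axis. Payload 3.5 kg.
Tool frame: the origin (TCP) lies midway between the tips of the shut fingers; the grasp point (between the pads) lies 19 mm behind it; z points along the fingers, y is the direction in which the jaws open and shut (so a half turn about z gives the same grasp; the last joint's range is limited). The gripper opens to 85 mm and grips with 20 to 120 N. Pads are 22 mm wide; open, the fingers measure 114 mm over their backs; the gripper's body (76 mm by 85 mm) begins 54 mm behind the grasp point. The pads swing forward as they close: fully open they stand 13 mm farther back than shut.
Start: joints at [-1.313, 0.276, -0.026, 1.268, 0, 1.467], TCP at [0.221, -0.585, 0.231] pointing down, gripper open.
Joint ranges: [-3.12, 3.12], [-0.85, 1.88], [-1.08, 1.24], [-1.95, 2.15], [-1.57, 1.53], [-3.14, 3.14]. Speed limits (rad/s): [2.57, 2.57, 3.14, 3.14, 3.14, 3.14].

INTERFACE

Orientations are given as a unit quaternion [x, y, z, w].
In Python, from rig import state, grab_frame, sign_off gives the robot as it stands.
- The arm moves only by the tool send_rows, never from a script. Its argument "steps" is a list of rows, each an object of numbers: "wx", "wy", "wz": the turn, a rotation vector about the world's x, y, z in rad; "tx", "ty", "tz": the shift along the world's x, y, z in m; "fingers": the opening, from -1 (shut) to 1 (fully open), so that 0 is half open. In form: [{"wx": .., "wy": .., "wz": .., "tx": .., "ty": .., "tz": .., "fingers": ..}, ...]. A call has 1 to 12 rows; each row is the pose to reach, as a shift and turn from the pose commanded when the call began; what a row does not reach only later rows make up. A row lasts 1/10 s, in which the tool goes at most 50 mm and 8.59 degrees, less where a joint would pass 70% of its speed; a pose out of reach is approached as far as the arm can. A call with a gripper value outside its range is refused whole. The fingers move at their own pace and stop on an object; "squeeze" is the grip in N (left out, the last holds). Time passes only in rows, so rows that repeat a pose let the fingers close. It gives the time, the measured TCP pose, the force and the opening at its end, in the units of the state.
- state(): the state, without advancing time (a new reading comes with each control period).
- grab_frame(name): name is "scene" or "top" or "wrist"; returns a dict with "pixels" (480x640x3 uint8, blue, green, red), "depth" (480x640 float32, m along the optical axis (not along the pixel's ray), 0 where there is no reading), "fx", "fy", "cx", "cy" (pixels), "extrinsics" (4x4, takes a point from camera to world coordinates); the wrist camera has in their place "T_tool_cam" (4x4, takes a point from camera to tool coordinates, whose origin is the TCP and whose axes are the flange's). Camera axes: x right, y up, looking along -z (the intrinsics and any distortion apply to the point x, -y, -z); pixel columns grow to the right and rows downward; lengths in m; the calibration is good to about 2 mm. A picture is of the moment at which its call begins: read the wrist's pose just before it.
- sign_off(): hands the job in, once; it reports no verdict.
The state is a dict: "time": time; "joints": joint angles; "qd": joint speeds; "joint_efforts": joint torques, N m; "eef_pos": TCP position; "tool_rot": TCP orientation; "ft_force": force on the tool from outside, world axes, zero at the start; "wrist_torque": the same for the moment, N m; "gripper_width": finger opening in m.
Only numpy, scipy, OpenCV 4.12 (cv2) and the standard library are available. Lean on these libraries where they do the work, as an engineer would, in place of code of your own. Each camera call takes 0.05 s, during which the arm holds its last target.

## Working session

There is one attempt and no reset: what is moved stays moved. The work goes in short steps, Python scripts to look and compute and a tool call to move; the robot and the scene stay as the last step left them, time stands still between calls to the robot, and variables do not carry over. Pictures are saved under pics/ and viewed, and the job is handed in when it is done.

Besides the shell and the picture viewer there is one more tool, called after "Request:" in YAML: its name, and indented under it one key for each argument. send_rows: Moves the arm, as the interface text tells. Its arguments: {"type":"object","properties":{"steps":{"type":"array"},"squeeze":{"type":"number"}},"required":["steps"]}

```bash
mkdir -p pics; ls; python3 - <<'E'
from rig import state, grab_frame
import cv2,numpy as np
s=state();print(s)
for n in ["scene","top","wrist"]:
    f=grab_frame(n);cv2.imwrite(f"pics/{n}0.png",f["pixels"]);np.savez(f"/tmp/{n}0.npz",**f)
    print(n,f["fx"],f["fy"],f["cx"],f["cy"],f.get("extrinsics",f.get("T_tool_cam")),[k for k in f])
E
```

```text
pics
{'time': 0.0, 'joints': array([-1.31339487e+00,  2.77119016e-01, -2.79158797e-02,  1.26798354e+00,
        8.32668145e-07,  1.46739335e+00]), 'qd': array([ 0.00093849,  0.00137669,  0.00060727,  0.00167267,  0.00158601,
       -0.00029166]), 'joint_efforts': array([-3.54785252e-04, -4.45501578e+01,  2.95207214e+01,  1.64439983e-02,
       -2.12865307e-04,  4.79336165e-06]), 'eef_pos': array([ 0.22042924, -0.5839957 ,  0.23015189]), 'tool_rot': array([ 9.83770998e-01,  1.79425163e-01, -8.50508903e-05, -1.10779643e-03]), 'ft_force': array([ 0.27832482, -0.38724728, -0.3303487 ]), 'wrist_torque': array([ 0.01908089,  0.00868335, -0.01194872]), 'gripper_width': 0.08566995196513312}
scene 511.5195031847572 511.5195031847572 318.98968281122814 240.96840068207834 [[-0.47700072  0.42374654 -0.77000596 -0.46257993]
 [-0.87890005 -0.22774634  0.41912564  0.58309163]
 [ 0.002237    0.87668151  0.48106603  0.76434638]
 [ 0.          0.          0.          1.        ]] ['pixels', 'depth', 'fx', 'fy', 'cx', 'cy', 'extrinsics']
top 506.906966313225 506.906966313225 315.28731229907953 236.7691901567424 [[ 0.02676118  0.99467201 -0.09955618  0.50305458]
 [-0.9996096   0.02742726  0.00532766  0.02567855]
 [ 0.00802983  0.09937474  0.99501768  1.1358868 ]
 [ 0.          0.          0.          1.        ]] ['pixels', 'depth', 'fx', 'fy', 'cx', 'cy', 'extrinsics']
wrist 332.46547228732146 332.46547228732146 321.38663394694385 235.84923731888549 [[-1.27042965e-04  9.56079354e-01  2.93107921e-01  7.48296462e-02]
 [ 9.99998537e-01  6.21474533e-04 -1.59373445e-03  2.86851882e-04]
 [-1.70589571e-03  2.93107290e-01 -9.56078034e-01 -1.43673471e-01]
 [ 0.00000000e+00  0.00000000e+00  0.00000000e+00  1.00000000e+00]] ['pixels', 'depth', 'fx', 'fy', 'cx', 'cy', 'T_tool_cam']
```

View pics/scene0.png

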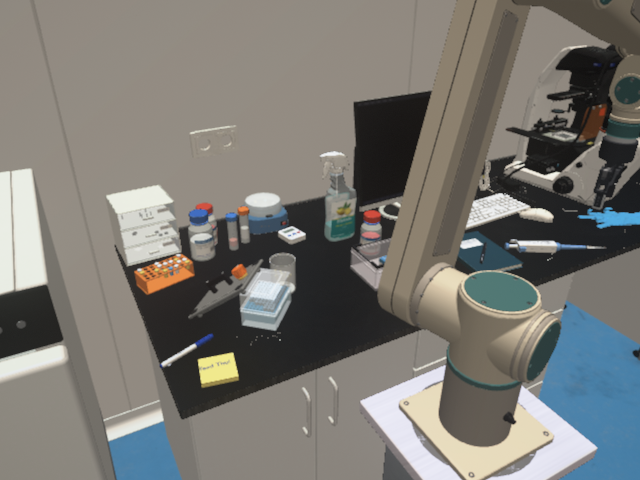

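View pics/top0.png

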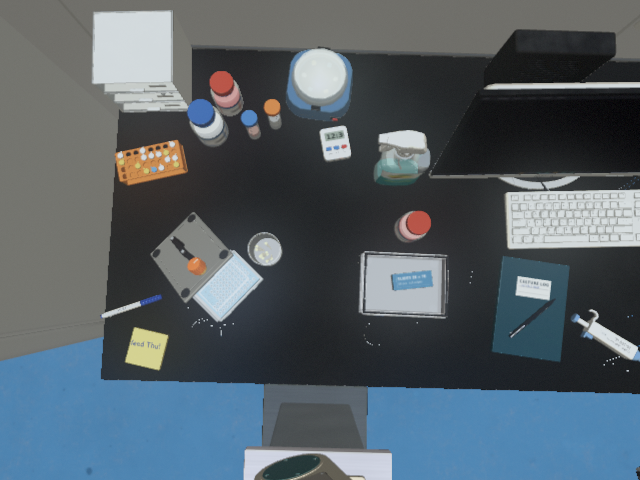

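The scene view shows the lid leaning on the tip box at about (225,285) and the dry box at (380,260). In the top view the lid is centred near (195,255), with its orange vent at (197,266), the tip box at (228,285), the beaker at (265,249), the dry box at (404,285), the red cap at (415,226) and the spray bottle at (402,157).

```bash
cat > h.py <<'E'
import numpy as np,cv2
from scipy.spatial.transform import Rotation as R
def pts(f,T=None):
    d=f["depth"];v,u=np.mgrid[0:480,0:640]
    x=(u-f["cx"])/f["fx"]*d;y=(v-f["cy"])/f["fy"]*d
    P=np.stack([x,-y,-d],-1)
    T=f["extrinsics"] if T is None else T
    return P@T[:3,:3].T+T[:3,3]
def wristT(f,s):
    T=np.eye(4);T[:3,:3]=R.from_quat(s["tool_rot"]).as_matrix();T[:3,3]=s["eef_pos"]
    return T@f["T_tool_cam"]
def proj(p,f,T=None):
    T=f["extrinsics"] if T is None else T
    c=(np.asarray(p)-T[:3,3])@T[:3,:3]
    return np.stack([f["cx"]+f["fx"]*c[...,0]/-c[...,2],f["cy"]-f["fy"]*c[...,1]/-c[...,2]],-1)
E
python3 - <<'E'
from h import *
f=dict(np.load('/tmp/top0.npz'));P=pts(f)
im=f["pixels"]
for n,(a,b,c,d) in {"lid":(200,335,140,290),"box":(190,330,340,460)}.items():
    c_=im[a:b,c:d];cv2.imwrite(f"pics/top_{n}.png",cv2.resize(c_,None,fx=5,fy=5,interpolation=cv2.INTER_CUBIC)[:600,:800] if False else cv2.resize(c_,None,fx=4,fy=4,interpolation=cv2.INTER_CUBIC))
for (u,v) in [(195,225),(165,255),(190,290),(175,270),(215,250),(197,264),(228,285),(212,310),(250,290),(186,247),(404,285),(370,270),(362,285),(446,285),(404,255),(404,315),(415,224),(404,140),(265,249),(330,330)]:
    print(u,v,P[v,u].round(4))
E
```

```text
195 225 [0.632  0.2836 0.0327]
165 255 [0.5645 0.3446 0.0352]
190 290 [0.4913 0.2687 0.1108]
175 270 [0.5317 0.3127 0.067 ]
215 250 [0.5742 0.2253 0.0957]
197 264 [0.543  0.2526 0.1314]
228 285 [0.5034 0.1966 0.0885]
212 310 [0.4516 0.2272 0.0877]
250 290 [0.4941 0.1555 0.0521]
186 247 [0.5819 0.296  0.0517]
404 285 [ 0.5135 -0.1733  0.0446]
370 270 [ 0.5449 -0.1037  0.0106]
362 285 [ 0.5109 -0.0813  0.0624]
446 285 [ 0.5156 -0.2572  0.0687]
404 255 [ 0.5762 -0.1681  0.0699]
404 315 [ 0.4506 -0.1708  0.0612]
415 224 [ 0.6356 -0.1797  0.1245]
404 140 [ 0.7613 -0.128   0.2801]
265 249 [0.5856 0.1312 0.0057]
330 330 [ 0.4099 -0.0187 -0.006 ]
```

```bash
ls pics
```

```text
scene0.png
top0.png
top_box.png
top_lid.png
wrist0.png
```

View pics/top_lid.png

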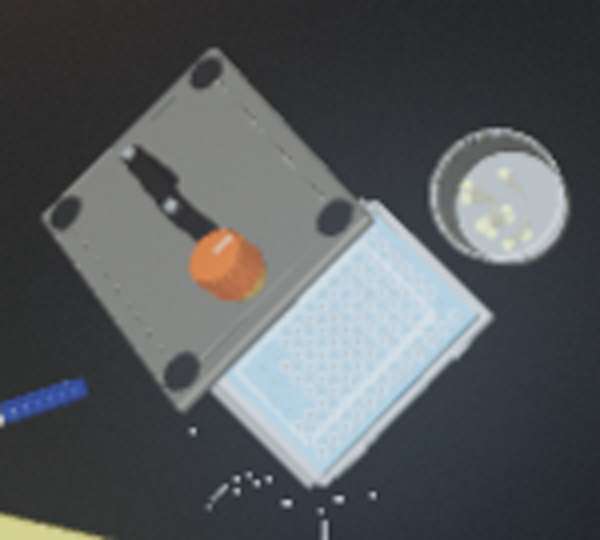

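View pics/top_box.png

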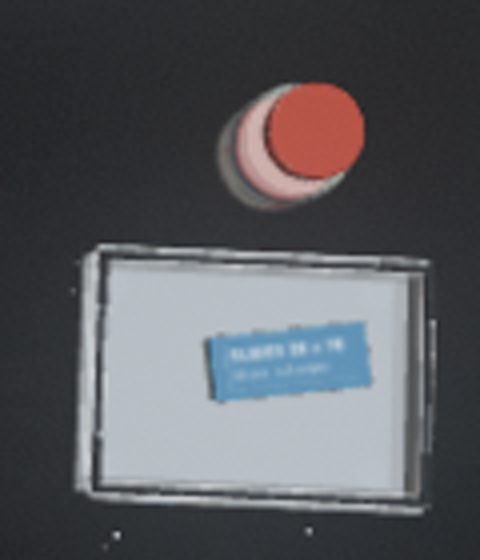

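```bash
python3 - <<'E'
from h import *
f=dict(np.load('/tmp/top0.npz'));P=pts(f)
hsv=cv2.cvtColor(f["pixels"],cv2.COLOR_BGR2HSV)
reg=np.zeros((480,640),bool);reg[205:310,145:240]=1
print(f["pixels"][255,170],f["pixels"][285,190],f["pixels"][240,160])
m=reg&(hsv[...,1]<60)&(hsv[...,2]>75)&(P[...,2]>0.0)
Q=P[m]
rng=np.random.default_rng(0);best=None
for i in range(500):
    a,b,c=Q[rng.choice(len(Q),3)]
    n=np.cross(b-a,c-a)
    if np.linalg.norm(n)<1e-6: continue
    n/=np.linalg.norm(n);k=abs((Q-a)@n)<0.003
    if best is None or k.sum()>best.sum(): best=k
q=Q[best];c0=q.mean(0);n=np.linalg.svd(q-c0)[2][2];n*=np.sign(n[2])
print("n",n,"tilt",np.degrees(np.arccos(n[2])),best.sum())
# lid pixels incl black: near plane
k=reg&(abs((P-c0)@n)<0.004)&(P[...,2]>0.006)
k=cv2.morphologyEx(k.astype(np.uint8),cv2.MORPH_OPEN,np.ones((3,3)))
nl,lab,st,_=cv2.connectedComponentsWithStats(k);L=1+st[1:,4].argmax();k=lab==L
ey=np.array([-n[0],-n[1],0]);ey-=ey@n*n;ey/=np.linalg.norm(ey);ex=np.cross(ey,n)
w=P[k]-c0;r=cv2.minAreaRect(np.stack([w@ex,w@ey],-1).astype(np.float32));print(r)
ctr=c0+ex*r[0][0]+ey*r[0][1];print("top ctr",ctr,"seat",ctr-.008*n,"ex",ex,"ey",ey,"yaw ey",np.degrees(np.arctan2(ey[1],ey[0])))
o=f["pixels"].copy();o[k]=(0,255,0);
for x in(-.068,.068):
  for y in(-.093,.093):
    p=proj(ctr+ex*x+ey*y,f);cv2.circle(o,tuple(int(v) for v in p.round()),1,(0,0,255),-1)
p=proj(ctr+.0285*n-ey*.005,f);cv2.circle(o,tuple(int(v) for v in p.round()),1,(255,0,255),-1)
cv2.imwrite("pics/fit0.png",cv2.resize(o[200:335,140:290],None,fx=4,fy=4))
E
```

```text
[129 133 131] [134 137 134] [47 45 45]
n [0.40304423 0.43775027 0.80369773] tilt 36.51532502501909 3042
((0.0006606951355934143, -0.006857559084892273), (0.18790224194526672, 0.1353697031736374), 89.86225891113281)
top ctr [0.56756426 0.2863048  0.06450376] seat [0.56433991 0.2828028  0.05807418] ex [-7.35668037e-01  6.77342262e-01 -2.77555756e-17] ey [-0.54437844 -0.59125473  0.59503777] yaw ey -132.63630548734164
```

View pics/fit0.png

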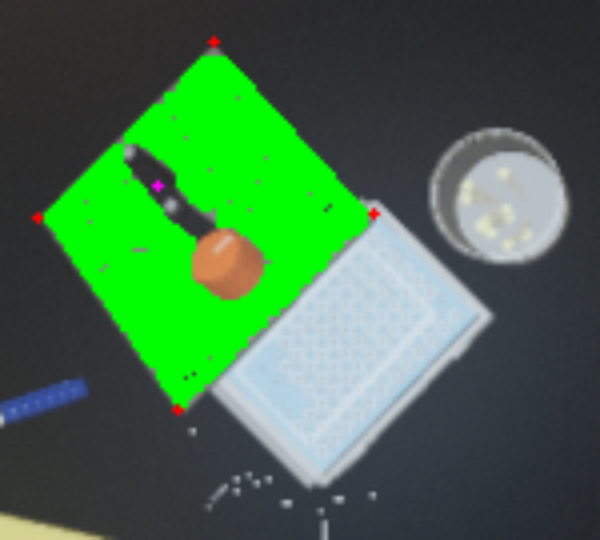

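The lid fit is good: 187.9 x 135.4 mm against the nominal 186 x 136, tilt 36.5°. Next I move toward it at height.

Request:
send_rows:
  steps:
    - {"tx":0.25,"ty":0.52,"tz":0.08,"wz":0.3,"fingers":1}
    - {"tx":0.25,"ty":0.52,"tz":0.08,"wz":0.3,"fingers":1}
    - {"tx":0.25,"ty":0.52,"tz":0.08,"wz":0.3,"fingers":1}
    - {"tx":0.25,"ty":0.52,"tz":0.08,"wz":0.3,"fingers":1}
    - {"tx":0.25,"ty":0.52,"tz":0.08,"wz":0.3,"fingers":1}
    - {"tx":0.25,"ty":0.52,"tz":0.08,"wz":0.3,"fingers":1}
    - {"tx":0.25,"ty":0.52,"tz":0.08,"wz":0.3,"fingers":1}
    - {"tx":0.25,"ty":0.52,"tz":0.08,"wz":0.3,"fingers":1}
    - {"tx":0.25,"ty":0.52,"tz":0.08,"wz":0.3,"fingers":1}
    - {"tx":0.25,"ty":0.52,"tz":0.08,"wz":0.3,"fingers":1}
    - {"tx":0.25,"ty":0.52,"tz":0.08,"wz":0.3,"fingers":1}
    - {"tx":0.25,"ty":0.52,"tz":0.08,"wz":0.3,"fingers":1}

```text
schema error: expected keys wx, wy, wz, tx, ty, tz, fingers
```

Request:
send_rows:
  steps:
    - {"wx":0,"wy":0,"wz":0.3,"tx":0.25,"ty":0.52,"tz":0.08,"fingers":1}
    - {"wx":0,"wy":0,"wz":0.3,"tx":0.25,"ty":0.52,"tz":0.08,"fingers":1}
    - {"wx":0,"wy":0,"wz":0.3,"tx":0.25,"ty":0.52,"tz":0.08,"fingers":1}
    - {"wx":0,"wy":0,"wz":0.3,"tx":0.25,"ty":0.52,"tz":0.08,"fingers":1}
    - {"wx":0,"wy":0,"wz":0.3,"tx":0.25,"ty":0.52,"tz":0.08,"fingers":1}
    - {"wx":0,"wy":0,"wz":0.3,"tx":0.25,"ty":0.52,"tz":0.08,"fingers":1}
    - {"wx":0,"wy":0,"wz":0.3,"tx":0.25,"ty":0.52,"tz":0.08,"fingers":1}
    - {"wx":0,"wy":0,"wz":0.3,"tx":0.25,"ty":0.52,"tz":0.08,"fingers":1}
    - {"wx":0,"wy":0,"wz":0.3,"tx":0.25,"ty":0.52,"tz":0.08,"fingers":1}
    - {"wx":0,"wy":0,"wz":0.3,"tx":0.25,"ty":0.52,"tz":0.08,"fingers":1}
    - {"wx":0,"wy":0,"wz":0.3,"tx":0.25,"ty":0.52,"tz":0.08,"fingers":1}
    - {"wx":0,"wy":0,"wz":0.3,"tx":0.25,"ty":0.52,"tz":0.08,"fingers":1}

```text
time: 1.35
eef_pos: [0.4714, -0.0619, 0.3117]
tool_rot: [0.946, 0.326, 0.0, -0.0]
ft_force: [1.4, -0.0, -0.2]
gripper_width: 0.085
```

```bash
python3 - <<'E'
from h import *
from rig import *
s=state();f=grab_frame("wrist");T=wristT(f,s);np.savez("/tmp/w1.npz",T=T,**f);cv2.imwrite("pics/w1.png",f["pixels"])
print(s["joints"].round(3))
# compute target rotation vector from current to lid grasp
n=np.array([0.40304423,0.43775027,0.80369773]);ex=np.array([-.735668,.677342,0]);ey=np.array([-.544378,-.591255,.595038])
Rt=np.stack([-ey,-ex,-n],1);print(np.linalg.det(Rt))
Rc=R.from_quat(s["tool_rot"]);print("rv",(R.from_matrix(Rt)*Rc.inv()).as_rotvec())
ctr=np.array([0.56756426,0.2863048,0.06450376]);g=ctr+.0285*n-.005*ey;tcp=g-.019*n
for d in(0,.1,.15):print(d,tcp+d*n, tcp+d*n-s["eef_pos"])
E
```

```text
[-2.670e-01 -2.600e-02 -2.040e-01  1.392e+00  1.000e-03  2.211e+00]
0.9999998429846247
rv [-0.43297828  0.46981958  0.15785719]
0 [0.57411507 0.2934197  0.0691637 ] [ 0.10274034  0.35534777 -0.24258018]
0.1 [0.61441949 0.33719473 0.14953347] [ 0.14304476  0.3991228  -0.16221041]
0.15 [0.6345717  0.35908224 0.18971836] [ 0.16319697  0.42101031 -0.12202552]
```

View pics/w1.png

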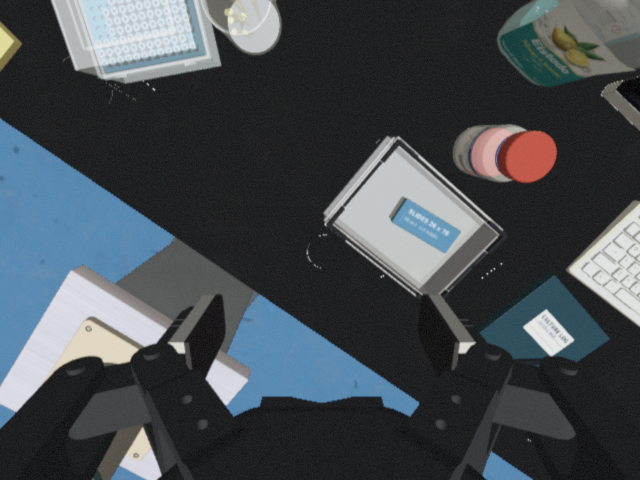

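Wrist view: the dry box rim has corners at about (393,138), (326,222), (425,297) and (505,235). I'll zoom in on it before moving on.

```bash
python3 - <<'E'
from h import *
f=dict(np.load("/tmp/w1.npz"))
c=f["pixels"][125:310,315:515];cv2.imwrite("pics/w1z.png",cv2.resize(c,None,fx=3.2,fy=3.2,interpolation=cv2.INTER_CUBIC))
f=dict(np.load("/tmp/top0.npz"))
c=f["pixels"][245:325,350:456];cv2.imwrite("pics/t0z.png",cv2.resize(c,None,fx=7,fy=7,interpolation=cv2.INTER_CUBIC))
E
```

```text
(no output)
```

View pics/w1z.png

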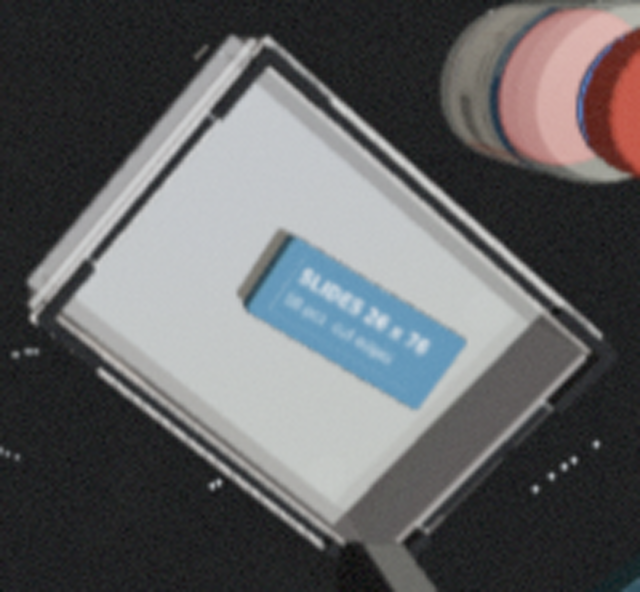

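View pics/t0z.png

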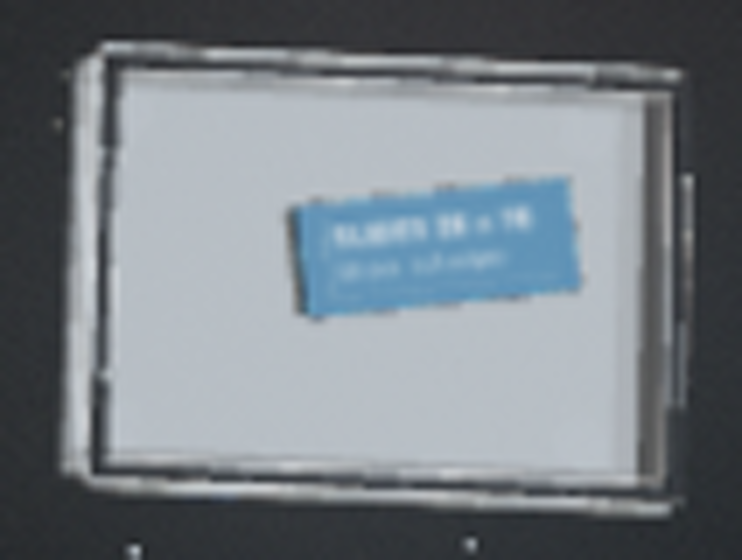

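```bash
cat > boxfit.py <<'E'
from h import *
from scipy.optimize import least_squares
def ray(f,T,uv,z):
    uv=np.asarray(uv,float);d=np.stack([(uv[:,0]-f["cx"])/f["fx"],-(uv[:,1]-f["cy"])/f["fy"],-np.ones(len(uv))],-1)@T[:3,:3].T
    o=T[:3,3];return o+d*((z-o[2])/d[:,2])[:,None]
w=dict(np.load("/tmp/w1.npz"));t=dict(np.load("/tmp/top0.npz"))
W=lambda *p:np.array(p)/3.2+[315,125]-0.35
Tt=lambda *p:np.array(p)/7+[350,245]-.43
wl={'+x':W((300,70),(450,200),(590,322)),'-x':W((100,371),(210,458),(315,542)),'+y':W((240,68),(140,190),(50,300)),'-y':W((425,525),(490,462),(545,410))}
tl={'+x':Tt((130,47),(400,61),(660,75)),'-x':Tt((110,488),(400,498),(660,510)),'+y':Tt((98,100),(93,300),(88,460)),'-y':Tt((689,180),(686,290),(682,400))}
def fit(fs):
    obs=[(k,ray(f,T,p,.07)[:,:2]) for f,T,l in fs for k,p in l.items()]
    def r(q):
        c,s=np.cos(q[2]),np.sin(q[2]);o=[]
        for k,p in obs:
            d=p-q[:2];X=d[:,0]*c+d[:,1]*s;Y=-d[:,0]*s+d[:,1]*c
            o.append({'+x':X-.065,'-x':X+.065,'+y':Y-.09,'-y':Y+.09}[k])
        return np.concatenate(o)
    z=least_squares(r,[.51,-.17,0],loss='soft_l1',f_scale=.001)
    print(z.x,np.degrees(z.x[2]));print((1e3*r(z.x)).round(1).reshape(-1,3).mean(1));return z.x
a=fit([(w,w["T"],wl)]);b=fit([(t,t["extrinsics"],tl)]);c=fit([(w,w["T"],wl),(t,t["extrinsics"],tl)])
for f,T,off,s,n,sz,x in [(w,w["T"],(315,125),3.2,"w",(200,185),a),(t,t["extrinsics"],(350,245),7,"t",(106,80),b)]:
    im=cv2.imread("pics/w1z.png" if n=="w" else "pics/t0z.png")
    for hx,hy,z,col in [(.065,.09,.07,(0,255,0)),(.057,.082,.07,(0,255,255)),(.065,.09,0,(0,0,255))]:
        q=np.array([[hx,hy],[hx,-hy],[-hx,-hy],[-hx,hy]]);ca,sa=np.cos(x[2]),np.sin(x[2])
        p3=np.c_[x[0]+q[:,0]*ca-q[:,1]*sa,x[1]+q[:,0]*sa+q[:,1]*ca,np.full(4,z)]
        uv=((proj(p3,f,T)-off)*s+s/2).round().astype(int);cv2.polylines(im,[uv.reshape(-1,1,2)],True,col,1)
    cv2.imwrite(f"pics/ov_{n}.png",im)
E
python3 boxfit.py
```

```text
[ 0.51502559 -0.17274344 -0.01133188] -0.6492691830667797
[-6.66666667e-02 -3.70074342e-17 -1.83333333e+00  2.03333333e+00]
[ 0.51472554 -0.17126038 -0.01842708] -1.0557938973290721
[ 0.26666667 -0.3        -1.23333333  1.2       ]
[ 0.51486494 -0.17174606 -0.01617378] -0.9266895342293667
[ 0.16666667  0.2        -2.83333333  1.06666667  0.16666667 -0.43333333
 -0.76666667  1.66666667]
```

```bash
python3 -c "
import cv2,numpy as np
a=cv2.imread('pics/ov_w.png');print(a.shape);b=cv2.imread('pics/ov_t.png');print(b.shape)"
```

```text
(592, 640, 3)
(560, 742, 3)
```

View pics/ov_w.png

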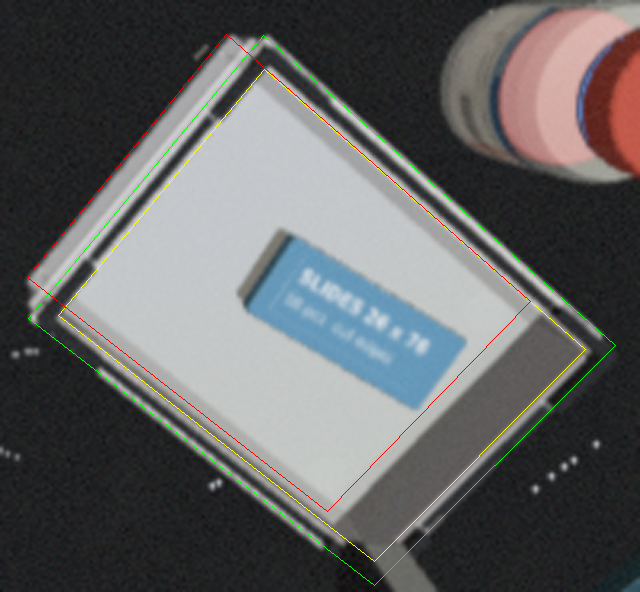

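View pics/ov_t.png

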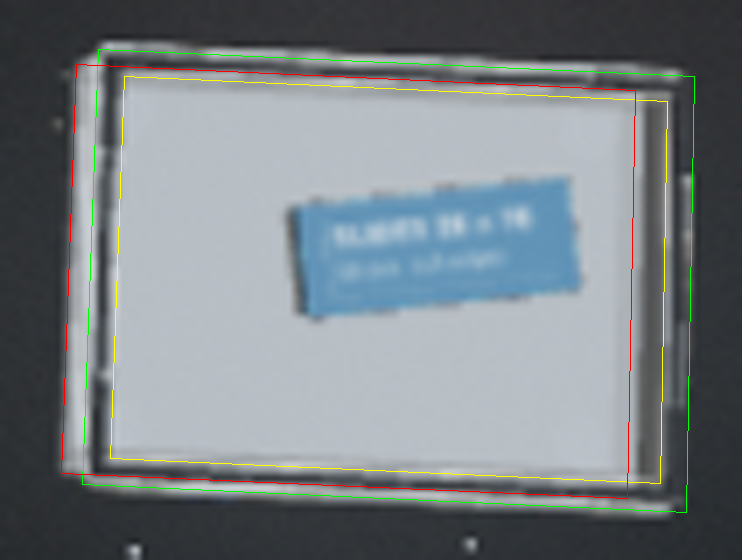

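The overlay matches: box centre (0.515, -0.172), yaw -0.9°. Now to the standoff over the lid.

Request:
send_rows:
  steps:
    - {"wx":-0.1,"wy":0.1,"wz":0.05,"tx":0.02,"ty":0.045,"tz":0,"fingers":1}
    - {"wx":-0.2,"wy":0.2,"wz":0.1,"tx":0.04,"ty":0.09,"tz":0,"fingers":1}
    - {"wx":-0.25,"wy":0.28,"wz":0.1,"tx":0.055,"ty":0.135,"tz":0,"fingers":1}
    - {"wx":-0.3,"wy":0.35,"wz":0.12,"tx":0.07,"ty":0.18,"tz":0,"fingers":1}
    - {"wx":-0.35,"wy":0.4,"wz":0.14,"tx":0.085,"ty":0.225,"tz":0,"fingers":1}
    - {"wx":-0.43,"wy":0.47,"wz":0.158,"tx":0.1,"ty":0.27,"tz":0,"fingers":1}
    - {"wx":-0.433,"wy":0.47,"wz":0.158,"tx":0.12,"ty":0.31,"tz":-0.01,"fingers":1}
    - {"wx":-0.433,"wy":0.47,"wz":0.158,"tx":0.14,"ty":0.35,"tz":-0.03,"fingers":1}
    - {"wx":-0.433,"wy":0.47,"wz":0.158,"tx":0.155,"ty":0.385,"tz":-0.06,"fingers":1}
    - {"wx":-0.433,"wy":0.47,"wz":0.158,"tx":0.162,"ty":0.41,"tz":-0.1,"fingers":1}
    - {"wx":-0.433,"wy":0.47,"wz":0.158,"tx":0.163,"ty":0.42,"tz":-0.122,"fingers":1}
    - {"wx":-0.433,"wy":0.47,"wz":0.158,"tx":0.163,"ty":0.42,"tz":-0.122,"fingers":1}

```text
time: 2.6
eef_pos: [0.6318, 0.3555, 0.1833]
tool_rot: [0.868, 0.381, -0.292, 0.127]
ft_force: [-0.6, 0.7, -1.2]
gripper_width: 0.0855
```

```bash
python3 - <<'E'
from h import *
from rig import *
s=state();f=grab_frame("wrist");T=wristT(f,s);np.savez("/tmp/w2.npz",T=T,**f);cv2.imwrite("pics/w2.png",f["pixels"])
print(s)
E
```

```text
{'time': 2.6, 'joints': array([ 0.50047148,  1.00053009,  0.91619861,  2.10816793, -0.19258967,
        2.87712135]), 'qd': array([-0.03251278, -0.07891199,  0.03031455,  0.063028  , -0.02497515,
       -0.00597174]), 'joint_efforts': array([ 9.14826058e-01, -7.51845360e+01,  2.82650918e+01,  3.76685813e+00,
       -3.68551947e-01,  2.98780203e-02]), 'eef_pos': array([0.63183529, 0.35554912, 0.18331016]), 'tool_rot': array([ 0.86821391,  0.38096467, -0.29155885,  0.12674369]), 'ft_force': array([-0.64514432,  0.67617686, -1.17295026]), 'wrist_torque': array([ 0.42832432, -0.37337334,  0.01833932]), 'gripper_width': 0.08552571227449868}
```

View pics/w2.png

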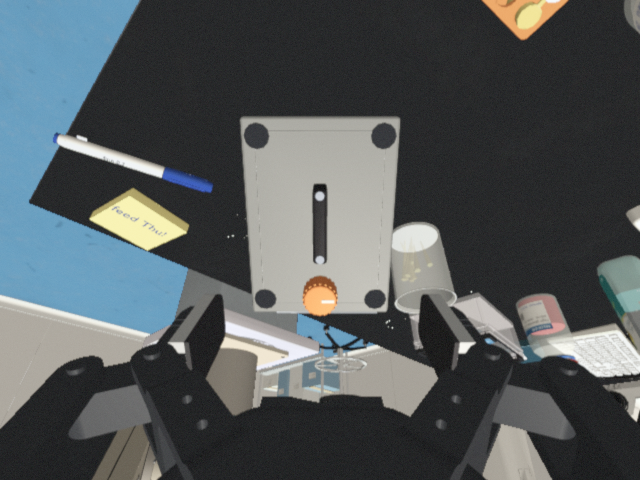

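Wrist view: the lid is square on, with corners at (241,117), (400,117), (257,313) and (390,313). The handle runs (320,185)–(320,263), the vent is at (320,297) and the beaker is well to the right. I'll refit the lid from this image.

```bash
cat > lidfit.py <<'E'
from h import *
import sys
def lidfit(f,T,box,s=None,draw=None):
    P=pts(f,T);hsv=cv2.cvtColor(f["pixels"],cv2.COLOR_BGR2HSV)
    reg=np.zeros((480,640),bool);u0,u1,v0,v1=box;reg[v0:v1,u0:u1]=1
    m=reg&(hsv[...,1]<60)&(hsv[...,2]>90)&(P[...,2]>0)
    Q=P[m];rng=np.random.default_rng(0);best=None
    for i in range(400):
        a,b,c=Q[rng.choice(len(Q),3)];n=np.cross(b-a,c-a)
        if np.linalg.norm(n)<1e-6: continue
        n/=np.linalg.norm(n);k=abs((Q-a)@n)<0.0025
        if best is None or k.sum()>best.sum(): best=k
    q=Q[best];c0=q.mean(0);n=np.linalg.svd(q-c0,full_matrices=False)[2][2];n*=np.sign(n[2])
    k=reg&(abs((P-c0)@n)<0.004)
    k=cv2.morphologyEx(k.astype(np.uint8),cv2.MORPH_OPEN,np.ones((3,3)))
    nl,lab,st,_=cv2.connectedComponentsWithStats(k);k=lab==1+st[1:,4].argmax()
    # pixel contour -> rays onto plane
    cs,_=cv2.findContours(k.astype(np.uint8),cv2.RETR_EXTERNAL,cv2.CHAIN_APPROX_NONE);c=max(cs,key=cv2.contourArea)[:,0].astype(float)
    d=np.stack([(c[:,0]-f["cx"])/f["fx"],-(c[:,1]-f["cy"])/f["fy"],-np.ones(len(c))],-1)@T[:3,:3].T
    o=T[:3,3];X=o+d*(((c0-o)@n)/(d@n))[:,None]
    a=np.cross([0,0,1.],n) if n[2]<.99 else np.array([1.,0,0]);a-=a@n*n;a/=np.linalg.norm(a);b=np.cross(n,a)
    r=cv2.minAreaRect(np.stack([(X-c0)@a,(X-c0)@b],-1).astype(np.float32))
    bp=cv2.boxPoints(r);e1=bp[1]-bp[0];e2=bp[2]-bp[1];L=e1 if np.hypot(*e1)>np.hypot(*e2) else e2;L=L/np.hypot(*L)
    ey=L[0]*a+L[1]*b;ctr=c0+r[0][0]*a+r[0][1]*b
    return ctr,n,ey,sorted(r[1]),best.sum()
E
python3 - <<'E'
from lidfit import *
f=dict(np.load("/tmp/w2.npz"));T=f["T"]
ctr,n,ey,sz,k=lidfit(f,T,(225,410,100,330))
if ey[2]<0: ey=-ey
ex=np.cross(ey,n);print(ctr,n,ey,ex,sz,k,"tilt",np.degrees(np.arccos(n[2])))
P=pts(f,T)
hsv=cv2.cvtColor(f["pixels"],cv2.COLOR_BGR2HSV)
# handle points: black, above plane 20..45mm
h=(P-ctr)@n;X=(P-ctr)@ex;Y=(P-ctr)@ey
m=(h>.02)&(h<.045)&(abs(X)<.03)&(Y<.04)&(Y>-.06)
print("handle",X[m].mean(),X[m].min(),X[m].max(),Y[m].min(),Y[m].max(),np.percentile(h[m],95))
m=(h>.01)&(h<.045)&(abs(X)<.03)&(Y>.04)&(Y<.09);m2=m&(h>.028)
print("vent",X[m2].mean(),X[m2].min(),X[m2].max(),Y[m2].min(),Y[m2].max(),np.percentile(h[m],95))
from rig import state
s=state();Rt=np.stack([-ey,-ex,-n],1)
print("rv",(R.from_matrix(Rt)*R.from_quat(s["tool_rot"]).inv()).as_rotvec())
tcp=ctr+.0095*n-.005*ey;print(tcp,tcp-s["eef_pos"],n)
E
```

```text
[0.56729553 0.28716559 0.06406038] [0.40463887 0.44161167 0.8007787 ] [-0.54252086 -0.58899845  0.59895901] [-0.7361647   0.67680124 -0.00125187] [0.13427656888961792, 0.18255719542503357] 24625 tilt 36.795472892717726
handle 6.46319232114415e-05 -0.005969681115598854 0.006026015843733991 -0.03602545657957822 0.027904022771633376 0.03558122497274839
vent 0.00010417697190150565 -0.014612459867229172 0.014096041507119662 0.05004270708346936 0.07902460991737213 0.029641373544697206
rv [ 0.0002465  -0.00247707  0.0018461 ]
[0.5738522  0.29430589 0.06867298] [-0.05866267 -0.06023346 -0.11851947] [0.40463887 0.44161167 0.8007787 ]
```

Request:
send_rows:
  steps:
    - {"wx":0,"wy":0,"wz":0,"tx":-0.012,"ty":-0.012,"tz":-0.024,"fingers":1}
    - {"wx":0,"wy":0,"wz":0,"tx":-0.024,"ty":-0.025,"tz":-0.05,"fingers":1}
    - {"wx":0,"wy":0,"wz":0,"tx":-0.036,"ty":-0.037,"tz":-0.074,"fingers":1}
    - {"wx":0,"wy":0,"wz":0,"tx":-0.048,"ty":-0.05,"tz":-0.098,"fingers":1}
    - {"wx":0,"wy":0,"wz":0,"tx":-0.052,"ty":-0.053,"tz":-0.106,"fingers":1}
    - {"wx":0,"wy":0,"wz":0,"tx":-0.052,"ty":-0.053,"tz":-0.106,"fingers":1}

```text
time: 3.25
eef_pos: [0.5814, 0.3008, 0.0853]
tool_rot: [0.87, 0.38, -0.287, 0.126]
ft_force: [0.3, 0.8, -0.1]
gripper_width: 0.0851
```

```bash
cat > chk.py <<'E'
from h import *
from rig import state
n=np.array([0.40463887,0.44161167,0.8007787]);ey=np.array([-0.54252086,-0.58899845,0.59895901]);ex=np.cross(ey,n)
s=state();Rt=np.stack([-ey,-ex,-n],1)
print("rv",(R.from_matrix(Rt)*R.from_quat(s["tool_rot"]).inv()).as_rotvec())
tcp=np.array([0.5738522,0.29430589,0.06867298]);d=tcp-s["eef_pos"];print(d,"lid frame",d@ex,d@ey,d@n,s["joints"].round(3),s["qd"].round(3),s["ft_force"],s["time"])
E
python3 chk.py
```

```text
rv [-0.00278632  0.00259632  0.00421912]
[-0.00756645 -0.00646282 -0.01665159] lid frame 0.0012169576266034912 -0.002062075485254103 -0.01924997699059181 [ 0.471  0.871  0.467  1.775 -0.208  2.855] [0.013 0.008 0.074 0.018 0.    0.001] [ 0.28461326  0.8120478  -0.06020395] 3.25
```

Request:
send_rows:
  steps:
    - {"wx":0,"wy":0,"wz":0.003,"tx":-0.0075,"ty":-0.0065,"tz":-0.0165,"fingers":1}
    - {"wx":0,"wy":0,"wz":0.003,"tx":-0.0075,"ty":-0.0065,"tz":-0.0165,"fingers":-0.4}
    - {"wx":0,"wy":0,"wz":0.003,"tx":-0.0075,"ty":-0.0065,"tz":-0.0165,"fingers":-1}
    - {"wx":0,"wy":0,"wz":0.003,"tx":-0.0075,"ty":-0.0065,"tz":-0.0165,"fingers":-1}
    - {"wx":0,"wy":0,"wz":0.003,"tx":-0.0075,"ty":-0.0065,"tz":-0.0165,"fingers":-1}
    - {"wx":0,"wy":0,"wz":0.003,"tx":-0.0075,"ty":-0.0065,"tz":-0.0165,"fingers":-1}
    - {"wx":0,"wy":0,"wz":0.003,"tx":-0.0075,"ty":-0.0065,"tz":-0.0165,"fingers":-1}
    - {"wx":0,"wy":0,"wz":0.003,"tx":-0.0075,"ty":-0.0065,"tz":-0.0165,"fingers":-1}
  squeeze: 80

```text
time: 4.05
eef_pos: [0.5747, 0.2962, 0.0674]
tool_rot: [0.87, 0.382, -0.286, 0.127]
ft_force: [0.7, 2.0, 2.5]
gripper_width: 0.0106
```

```bash
python3 chk.py
```

```text
rv [-0.0036184   0.00387654 -0.0005984 ]
[-0.00084559 -0.00186405  0.00126032] lid frame -0.0006406747743664629 0.0023115543904194094 -0.00015610354808521636 [ 0.47   0.868  0.422  1.73  -0.211  2.851] [-0.002 -0.002 -0.003 -0.002  0.001 -0.002] [0.74676775 2.04092729 2.46280422] 4.05
```

Request:
send_rows:
  steps:
    - {"wx":0,"wy":0,"wz":0,"tx":0.0,"ty":0.0,"tz":0.01,"fingers":-1}
    - {"wx":0,"wy":0,"wz":0,"tx":0.005,"ty":0.005,"tz":0.03,"fingers":-1}
    - {"wx":0,"wy":0,"wz":0,"tx":0.01,"ty":0.01,"tz":0.06,"fingers":-1}
    - {"wx":0,"wy":0,"wz":0,"tx":0.01,"ty":0.01,"tz":0.095,"fingers":-1}
    - {"wx":0,"wy":0,"wz":0,"tx":0.01,"ty":0.01,"tz":0.13,"fingers":-1}
    - {"wx":0,"wy":0,"wz":0,"tx":0.01,"ty":0.01,"tz":0.16,"fingers":-1}
    - {"wx":0,"wy":0,"wz":0,"tx":0.01,"ty":0.01,"tz":0.16,"fingers":-1}

```text
time: 4.75
eef_pos: [0.5855, 0.3064, 0.2316]
tool_rot: [0.871, 0.382, -0.283, 0.127]
ft_force: [1.3, -0.4, -2.2]
gripper_width: 0.0108
```

```bash
cat > tgt.py <<'E'
from h import *
from rig import *
# tool down target: tool x az = 90deg+yaw (lid ey -> -y box), so R = cols x,y,z
yaw=-0.0162
bx=np.array([np.cos(yaw),np.sin(yaw),0]);by=np.array([-np.sin(yaw),np.cos(yaw),0])
Rt=np.stack([by,bx,[0,0,-1]],1)   # tool x=-ey_lid=+by ; tool y=-ex_lid=+bx
c=np.array([0.5148,-0.1717,0])
if __name__=="__main__":
    s=state();print(s["time"],s["joints"].round(3),s["gripper_width"],s["ft_force"].round(1),s["wrist_torque"].round(2),np.linalg.det(Rt))
    print("rv",(R.from_matrix(Rt)*R.from_quat(s["tool_rot"]).inv()).as_rotvec())
    print("eef",s["eef_pos"])
E
python3 tgt.py; python3 - <<'E'
from h import *
from rig import *
s=state();f=grab_frame("wrist");T=wristT(f,s);np.savez("/tmp/w3.npz",T=T,**f);cv2.imwrite("pics/w3.png",f["pixels"])
E
```

```text
4.75 [ 0.476  0.799  0.646  2.017 -0.208  2.855] 0.010826065778120317 [ 1.3 -0.4 -2.2] [ 0.77 -0.76  0.01] 1.0
rv [ 0.60040359 -0.23540374  0.703297  ]
eef [0.58548285 0.30640407 0.23160027]
```

View pics/w3.png

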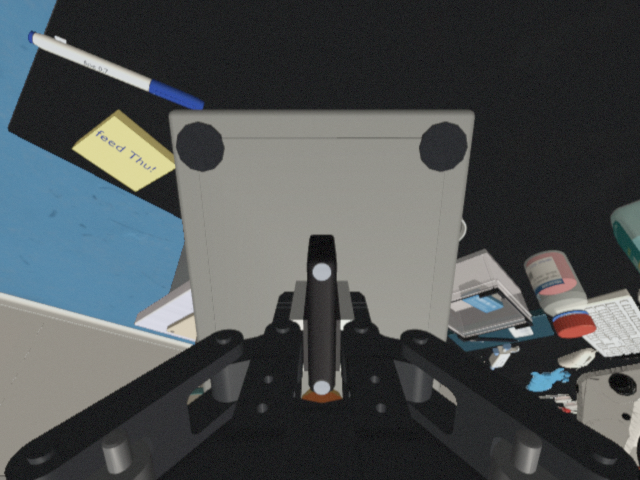

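The lid is held level in the jaws. Next I measure its pose in the hand.

```bash
python3 - <<'E'
from h import *
f=dict(np.load("/tmp/w3.npz"));P=pts(f,f["T_tool_cam"])
hsv=cv2.cvtColor(f["pixels"],cv2.COLOR_BGR2HSV)
m=np.zeros((480,640),bool);m[150:270,210:295]=1;m[150:225,345:430]=1
q=P[m];c=q.mean(0);n=np.linalg.svd(q-c,full_matrices=False)[2][2];n*=-np.sign(n[2]);print("n tool",n,np.std((q-c)@n),"plane z at tcp axis",(c@n)/n[2])
k=(abs((P-c)@n)<.003)
Y=P[...,1];X=P[...,0]
print("far edge x:",[round(float(X[:, u][k[:,u]].max()),4) for u in (230,280,320,360,400)])
for v in (170,200,230,260,300):
    uu=np.where(k[v,150:500])[0]+150;print(v,"x",X[v,uu[0]].round(4),"y range",Y[v,uu[0]].round(4),Y[v,uu[-1]].round(4))
E
```

```text
n tool [-0.14033464  0.0192517  -0.98991695] 0.009369642644345057 plane z at tcp axis 0.015225433360059935
far edge x: [0.0571, 0.0637, 0.0685, 0.0684, 0.0684]
170 x 0.0584 y range -0.0553 0.067
200 x 0.0445 y range -0.0647 0.0675
230 x 0.0294 y range -0.0667 0.0669
260 x 0.0141 y range -0.0664 0.0636Traceback (most recent call last):
  File "<stdin>", line 10, in <module>
IndexError: index 0 is out of bounds for axis 0 with size 0
```

```bash
cat > inhand.py <<'E'
from h import *
def inhand(f):
    P=pts(f,f["T_tool_cam"]);hsv=cv2.cvtColor(f["pixels"],cv2.COLOR_BGR2HSV)
    m=np.zeros((480,640),bool);m[120:330,175:465]=1
    m&=(hsv[...,1]<60)&(hsv[...,2]>90)&(P[...,2]>-.03)&(P[...,2]<.05)
    q=P[m]
    for t in (.02,.006,.003,.002,.002):
        c=np.median(q,0) if t==.02 else q.mean(0);n=np.linalg.svd(q-c,full_matrices=False)[2][2];n*=-np.sign(n[2]);Q=P[m];q=Q[abs((Q-c)@n)<t]
    k=abs((P-c)@n)<.003
    print("n tool",n,len(q),"z on axis",(c@n)/n[2])
    X,Y=P[...,0],P[...,1]
    fe=[]
    for u in range(230,410,20):
        v=np.where(k[80:180,u])[0][0]+80;fe.append((Y[v,u],X[v,u]))
    fe=np.array(fe);a=np.polyfit(fe[:,0],fe[:,1],1);print("far edge x=%.4f slope %.4f"%(a[1],a[0]))
    L=[];Rr=[]
    for v in range(150,290,10):
        uu=np.where(k[v,150:500])[0]+150;L.append((X[v,uu[0]],Y[v,uu[0]]));Rr.append((X[v,uu[-1]],Y[v,uu[-1]]))
    for e in(L,Rr):
        e=np.array(e);a=np.polyfit(e[:,0],e[:,1],1);print("side y=%.4f slope %.4f"%(a[1],a[0]))
if __name__=="__main__":
    import sys;inhand(dict(np.load(sys.argv[1])))
E
python3 inhand.py /tmp/w3.npz
```

```text
n tool [ 1.92057603e-03 -1.41624696e-04 -9.99998146e-01] 48067 z on axis 0.009622873126859718
far edge x=0.0841 slope -0.0012
side y=-0.0665 slope -0.0000
side y=0.0673 slope -0.0007
```

Request:
send_rows:
  steps:
    - {"wx":0.08,"wy":-0.03,"wz":0.093,"tx":-0.005,"ty":-0.03,"tz":0.01,"fingers":-1}
    - {"wx":0.16,"wy":-0.063,"wz":0.187,"tx":-0.01,"ty":-0.07,"tz":0.01,"fingers":-1}
    - {"wx":0.24,"wy":-0.094,"wz":0.281,"tx":-0.02,"ty":-0.115,"tz":0.01,"fingers":-1}
    - {"wx":0.32,"wy":-0.125,"wz":0.375,"tx":-0.025,"ty":-0.16,"tz":0.01,"fingers":-1}
    - {"wx":0.4,"wy":-0.157,"wz":0.469,"tx":-0.03,"ty":-0.205,"tz":0.01,"fingers":-1}
    - {"wx":0.48,"wy":-0.188,"wz":0.563,"tx":-0.037,"ty":-0.25,"tz":0.01,"fingers":-1}
    - {"wx":0.54,"wy":-0.212,"wz":0.633,"tx":-0.045,"ty":-0.295,"tz":0.01,"fingers":-1}
    - {"wx":0.58,"wy":-0.228,"wz":0.68,"tx":-0.052,"ty":-0.34,"tz":0.01,"fingers":-1}
    - {"wx":0.6,"wy":-0.235,"wz":0.703,"tx":-0.06,"ty":-0.385,"tz":0,"fingers":-1}
    - {"wx":0.6,"wy":-0.235,"wz":0.703,"tx":-0.067,"ty":-0.43,"tz":-0.01,"fingers":-1}
    - {"wx":0.6,"wy":-0.235,"wz":0.703,"tx":-0.0706,"ty":-0.46,"tz":-0.02,"fingers":-1}
    - {"wx":0.6,"wy":-0.235,"wz":0.703,"tx":-0.0706,"ty":-0.47,"tz":-0.03,"fingers":-1}

```text
time: 6.0
eef_pos: [0.5106, -0.1663, 0.1934]
tool_rot: [0.714, 0.7, -0.005, -0.0]
ft_force: [1.1, 0.4, -3.7]
gripper_width: 0.0108
```

```bash
python3 tgt.py; python3 - <<'E'
from h import *
from rig import *
s=state();f=grab_frame("wrist");T=wristT(f,s);np.savez("/tmp/w4.npz",T=T,**f);cv2.imwrite("pics/w4.png",f["pixels"])
f=grab_frame("scene");cv2.imwrite("pics/s4.png",f["pixels"][180:400,230:550].repeat(2,0).repeat(2,1))
E
python3 inhand.py /tmp/w4.npz
```

```text
6.0 [-0.43   0.149 -0.268  1.159 -0.009  1.159] 0.010801943156289443 [ 1.1  0.4 -3.7] [ 0.07 -0.03  0.03] 1.0
rv [ 0.00640158 -0.00787346  0.00276177]
eef [ 0.51061442 -0.16633128  0.1934457 ]
n tool [ 0.00466119  0.00100551 -0.99998863] 48221 z on axis 0.009272664541476594
far edge x=0.0843 slope 0.0019
side y=-0.0665 slope -0.0044
side y=0.0669 slope 0.0004
```

View pics/w4.png

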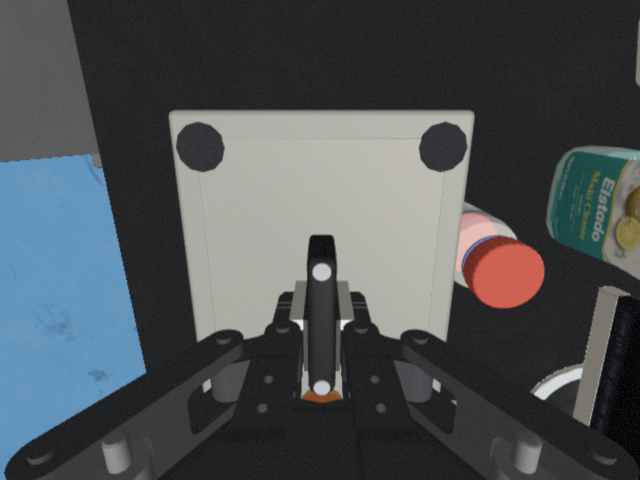

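View pics/s4.png

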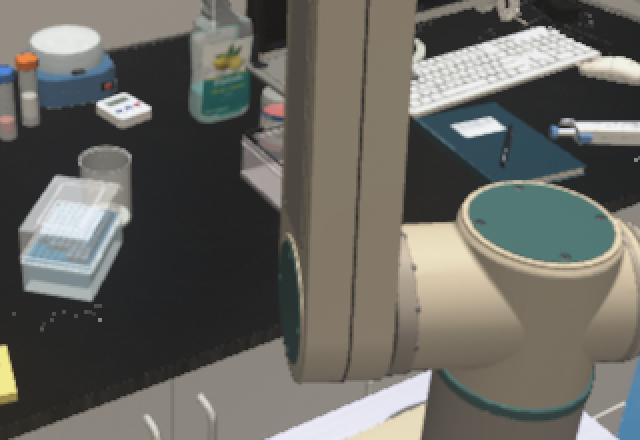

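Lid level over the box (box hidden beneath it), with the red bottle clear at (503,270). I'll descend to just above contact.

Request:
send_rows:
  steps:
    - {"wx":0.006,"wy":-0.008,"wz":0.003,"tx":0.004,"ty":0.002,"tz":-0.03,"fingers":-1}
    - {"wx":0.006,"wy":-0.008,"wz":0.003,"tx":0.004,"ty":0.002,"tz":-0.055,"fingers":-1}
    - {"wx":0.006,"wy":-0.008,"wz":0.003,"tx":0.004,"ty":0.002,"tz":-0.072,"fingers":-1}
    - {"wx":0.006,"wy":-0.008,"wz":0.003,"tx":0.004,"ty":0.002,"tz":-0.078,"fingers":-1}
    - {"wx":0.006,"wy":-0.008,"wz":0.003,"tx":0.004,"ty":0.002,"tz":-0.078,"fingers":-1}
    - {"wx":0.006,"wy":-0.008,"wz":0.003,"tx":0.004,"ty":0.002,"tz":-0.078,"fingers":-1}

```text
time: 6.7
eef_pos: [0.5182, -0.1617, 0.1195]
tool_rot: [0.711, 0.703, 0.002, 0.003]
ft_force: [0.8, -1.1, -2.9]
gripper_width: 0.0105
```

```bash
python3 tgt.py; python3 - <<'E'
from h import *
from rig import *
f=grab_frame("top");np.savez("/tmp/t5.npz",**f);cv2.imwrite("pics/t5.png",cv2.resize(f["pixels"][190:340,340:470],None,fx=4,fy=4))
E
```

```text
6.7 [-4.22e-01  2.14e-01 -3.57e-01  9.94e-01  1.00e-03  1.16e+00] 0.010493139951923018 [ 0.8 -1.1 -2.9] [-0.01 -0.05 -0.02] 1.0
rv [ 0.00185672  0.00614159 -0.00548675]
eef [ 0.51817185 -0.1616807   0.11948069]
```

View pics/t5.png

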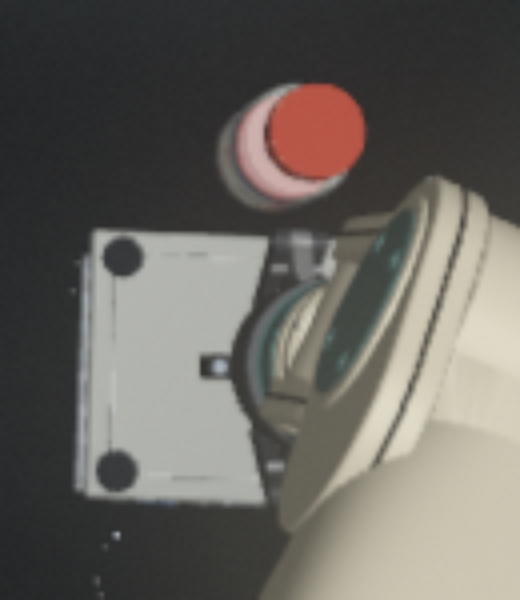

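Request:
send_rows:
  steps:
    - {"wx":0.002,"wy":0.006,"wz":-0.0055,"tx":-0.0033,"ty":-0.0022,"tz":-0.002,"fingers":-1}
    - {"wx":0.002,"wy":0.006,"wz":-0.0055,"tx":-0.0033,"ty":-0.0022,"tz":-0.002,"fingers":-1}
    - {"wx":0.002,"wy":0.006,"wz":-0.0055,"tx":-0.0033,"ty":-0.0022,"tz":-0.002,"fingers":-1}

```text
time: 7.05
eef_pos: [0.5144, -0.1647, 0.1173]
tool_rot: [0.713, 0.701, 0.0, -0.0]
ft_force: [0.3, 0.6, -3.1]
gripper_width: 0.0104
```

```bash
python3 tgt.py; python3 - <<'E'
from h import *
from rig import *
s=state();f=grab_frame("top");np.savez("/tmp/t6.npz",**f)
T=f["extrinsics"]
zt=s["eef_pos"][2]-.0096
im=cv2.resize(f["pixels"][240:325,350:456],None,fx=7,fy=7,interpolation=cv2.INTER_CUBIC)
yaw=-.0162
for (cx,cy),z,col in [((.5148,-.1717),zt,(0,255,0)),]:
    q=np.array([[.068,.093],[.068,-.093],[-.068,-.093],[-.068,.093]]);ca,sa=np.cos(yaw),np.sin(yaw)
    p3=np.c_[cx+q[:,0]*ca-q[:,1]*sa,cy+q[:,0]*sa+q[:,1]*ca,np.full(4,z)]
    uv=((proj(p3,f)-[350,240])*7+3).round().astype(int);cv2.polylines(im,[uv.reshape(-1,1,2)],True,col,1)
cv2.imwrite("pics/t6.png",im)
E
```

```text
7.05 [-0.43   0.215 -0.36   0.995  0.     1.159] 0.010391286742560946 [ 0.3  0.6 -3.1] [ 0.06 -0.03  0.02] 1.0
rv [-5.40457839e-05  1.79598440e-05  1.56785249e-03]
eef [ 0.51441634 -0.16473331  0.11725719]
```

View pics/t6.png

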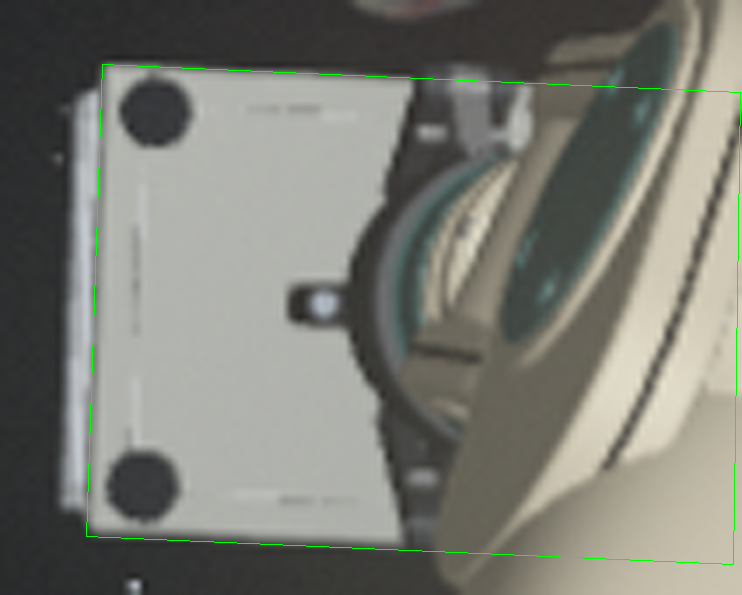

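The overlay of the intended lid outline agrees with the image to about 1 mm. Lowering slowly, watching the force.

Request:
send_rows:
  steps:
    - {"wx":0,"wy":0,"wz":0.0015,"tx":0.0002,"ty":0.0006,"tz":-0.004,"fingers":-1}
    - {"wx":0,"wy":0,"wz":0.0015,"tx":0.0002,"ty":0.0006,"tz":-0.008,"fingers":-1}
    - {"wx":0,"wy":0,"wz":0.0015,"tx":0.0002,"ty":0.0006,"tz":-0.011,"fingers":-1}
    - {"wx":0,"wy":0,"wz":0.0015,"tx":0.0002,"ty":0.0006,"tz":-0.013,"fingers":-1}

```text
time: 7.5
eef_pos: [0.514, -0.1637, 0.1032]
tool_rot: [0.713, 0.701, -0.0, -0.001]
ft_force: [-0.1, 0.2, -4.0]
gripper_width: 0.0105
```

```bash
python3 tgt.py
```

```text
7.5 [-0.428  0.23  -0.375  0.967 -0.     1.159] 0.010540959172959169 [-0.1  0.2 -4. ] [0.09 0.03 0.01] 1.0
rv [-0.00070783 -0.00160046 -0.00037022]
eef [ 0.51403542 -0.1636633   0.10315337]
```

Request:
send_rows:
  steps:
    - {"wx":0,"wy":0,"wz":0,"tx":0.0004,"ty":0,"tz":-0.003,"fingers":-1}
    - {"wx":0,"wy":0,"wz":0,"tx":0.0004,"ty":0,"tz":-0.005,"fingers":-1}
    - {"wx":0,"wy":0,"wz":0,"tx":0.0004,"ty":0,"tz":-0.0065,"fingers":-1}
    - {"wx":0,"wy":0,"wz":0,"tx":0.0004,"ty":0,"tz":-0.0075,"fingers":-1}

```text
time: 7.9
eef_pos: [0.5148, -0.1638, 0.0967]
tool_rot: [0.713, 0.701, -0.0, -0.0]
ft_force: [-2.6, 1.3, 4.9]
gripper_width: 0.0105
```

```bash
python3 tgt.py
```

```text
7.9 [-0.428  0.238 -0.381  0.953 -0.     1.159] 0.010532572476438748 [-2.6  1.3  4.9] [ 0.32  0.54 -0.  ] 1.0
rv [-0.00033246 -0.0008913  -0.00035972]
eef [ 0.51481567 -0.16383338  0.09670251]
```

The lugs are in and the lid has touched the gasket. Release and rise.

Request:
send_rows:
  steps:
    - {"wx":0,"wy":0,"wz":0,"tx":0,"ty":0,"tz":0.001,"fingers":-0.6}
    - {"wx":0,"wy":0,"wz":0,"tx":0,"ty":0,"tz":0.001,"fingers":0}
    - {"wx":0,"wy":0,"wz":0,"tx":0,"ty":0,"tz":0.001,"fingers":0}
    - {"wx":0,"wy":0,"wz":0,"tx":0,"ty":0,"tz":0.001,"fingers":0}
    - {"wx":0,"wy":0,"wz":0,"tx":0,"ty":0,"tz":0.03,"fingers":0}
    - {"wx":0,"wy":0,"wz":0,"tx":0,"ty":0,"tz":0.07,"fingers":0}
    - {"wx":0,"wy":0,"wz":0,"tx":0,"ty":0,"tz":0.12,"fingers":-1}
    - {"wx":0,"wy":0,"wz":0,"tx":0,"ty":0.04,"tz":0.14,"fingers":-1}
    - {"wx":0,"wy":0,"wz":0,"tx":0,"ty":0.05,"tz":0.14,"fingers":-1}
    - {"wx":0,"wy":0,"wz":0,"tx":0,"ty":0.05,"tz":0.14,"fingers":-1}

```text
time: 8.9
eef_pos: [0.5149, -0.1129, 0.2367]
tool_rot: [0.712, 0.702, 0.0, 0.0]
ft_force: [0.3, -0.6, -0.4]
gripper_width: -0.0003
```

```bash
python3 tgt.py; python3 - <<'E'
from h import *
from rig import *
s=state();f=grab_frame("wrist");T=wristT(f,s);np.savez("/tmp/w7.npz",T=T,**f);cv2.imwrite("pics/w7.png",f["pixels"])
f=grab_frame("top");np.savez("/tmp/t7.npz",**f)
E
```

```text
8.9 [-0.338  0.1   -0.23   1.241 -0.     1.246] -0.00027942280300345473 [ 0.3 -0.6 -0.4] [-0.01  0.01  0.05] 1.0
rv [ 0.00026365  0.00032638 -0.00259756]
eef [ 0.51492517 -0.11285357  0.23674186]
```

View pics/w7.png

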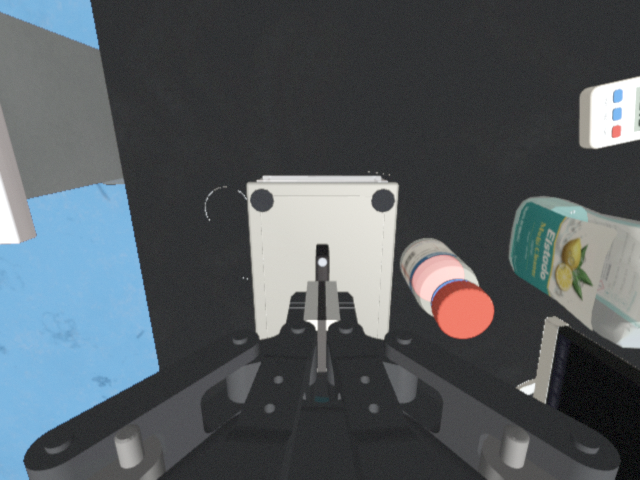

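The lid lies on the box, with its near pads at (262,200) and (383,200) in the wrist view. Checking pose and level.

```bash
cat > level.py <<'E'
from h import *
def level(f,T,draw=None):
    P=pts(f,T);hsv=cv2.cvtColor(f["pixels"],cv2.COLOR_BGR2HSV)
    # lid local coords with nominal pose
    yaw=-.0162;c=np.array([.5149,-.1717]);d=P[...,:2]-c
    X=d[...,0]*np.cos(yaw)+d[...,1]*np.sin(yaw);Y=-d[...,0]*np.sin(yaw)+d[...,1]*np.cos(yaw)
    m=(abs(X)<.066)&(abs(Y)<.09)&(P[...,2]>.065)&(P[...,2]<.105)&(hsv[...,1]<60)&(hsv[...,2]>90)
    A=np.c_[np.ones(m.sum()),X[m],Y[m]];z=P[...,2][m];w=np.ones(len(z),bool)
    for i in range(6):
        q=np.linalg.lstsq(A[w],z[w],rcond=None)[0];w=abs(z-A@q)<.002
    print("top z ctr %.4f slopes x %.4f y %.4f"%tuple(q),w.sum(),"Yrange",Y[m].min().round(3),Y[m].max().round(3))
    print("corner top z mm:",{k:round(1e3*(q@[1,sx*.054,sy*.077]),1) for k,sx,sy in [("+x+y",1,1),("-x+y",-1,1),("-x-y",-1,-1),("+x-y",1,-1)]})
    return q,P,X,Y
def uv2w(f,T,uv,z):
    uv=np.atleast_2d(uv).astype(float);d=np.stack([(uv[:,0]-f["cx"])/f["fx"],-(uv[:,1]-f["cy"])/f["fy"],-np.ones(len(uv))],-1)@T[:3,:3].T
    o=T[:3,3];return o+d*((z-o[2])/d[:,2])[:,None]
def pads(f,T,box):
    g=cv2.cvtColor(f["pixels"],cv2.COLOR_BGR2GRAY);u0,u1,v0,v1=box
    m=(g[v0:v1,u0:u1]<90).astype(np.uint8);n,l,st,ce=cv2.connectedComponentsWithStats(m)
    for i in range(1,n):
        if st[i,4]>15: print("blob",ce[i]+[u0,v0],st[i,4],uv2w(f,T,ce[i]+[u0,v0],.087)[0].round(4))
E
python3 - <<'E'
from level import *
w=dict(np.load("/tmp/w7.npz"));level(w,w["T"]);pads(w,w["T"],(249,275,187,213));pads(w,w["T"],(370,394,187,213))
t=dict(np.load("/tmp/t7.npz"));level(t,t["extrinsics"]);cv2.imwrite("pics/t7.png",cv2.resize(t["pixels"][240:325,350:456],None,fx=7,fy=7,interpolation=cv2.INTER_CUBIC))
E
```

```text
top z ctr 0.0875 slopes x 0.0009 y -0.0022 16112 Yrange -0.068 0.09
corner top z mm: {'+x+y': np.float64(87.3), '-x+y': np.float64(87.3), '-x-y': np.float64(87.6), '+x-y': np.float64(87.7)}
blob [261.43548387 199.91666667] 372 [ 0.462  -0.0945  0.087 ]
blob [382.4498645  200.15447154] 369 [ 0.5701 -0.0962  0.087 ]
top z ctr 0.0854 slopes x 0.0016 y -0.0003 798 Yrange 0.036 0.09
corner top z mm: {'+x+y': np.float64(85.4), '-x+y': np.float64(85.3), '-x-y': np.float64(85.3), '+x-y': np.float64(85.5)}
```

View pics/t7.png

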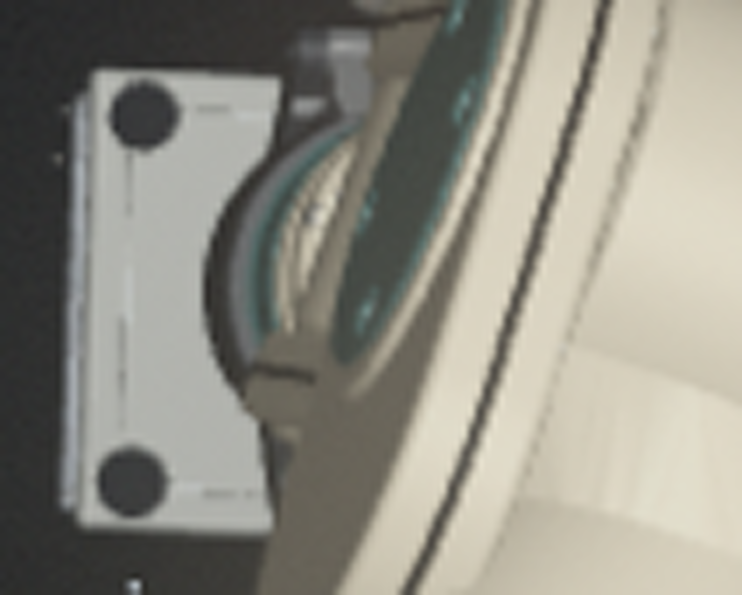

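Level at top z = 85.4 mm as expected. Pressing the (+x,+y) corner first, pad at (0.570, -0.096).

Request:
send_rows:
  steps:
    - {"wx":0,"wy":0,"wz":0,"tx":0.03,"ty":0.01,"tz":-0.03,"fingers":-1}
    - {"wx":0,"wy":0,"wz":0,"tx":0.055,"ty":0.017,"tz":-0.065,"fingers":-1}
    - {"wx":0,"wy":0,"wz":0,"tx":0.055,"ty":0.017,"tz":-0.1,"fingers":-1}
    - {"wx":0,"wy":0,"wz":0,"tx":0.055,"ty":0.017,"tz":-0.125,"fingers":-1}
    - {"wx":0,"wy":0,"wz":0,"tx":0.055,"ty":0.017,"tz":-0.138,"fingers":-1}
    - {"wx":0,"wy":0,"wz":0,"tx":0.055,"ty":0.017,"tz":-0.143,"fingers":-1}
    - {"wx":0,"wy":0,"wz":0,"tx":0.055,"ty":0.017,"tz":-0.143,"fingers":-1}

```text
time: 9.7
eef_pos: [0.5693, -0.0973, 0.0927]
tool_rot: [0.713, 0.701, -0.001, -0.001]
ft_force: [-0.6, 0.9, -0.4]
gripper_width: -0.0004
```

```bash
python3 tgt.py
```

```text
9.7 [-0.281  0.303 -0.302  0.968 -0.     1.306] -0.0003922098553504863 [-0.6  0.9 -0.4] [-0.05  0.02 -0.02] 1.0
rv [-0.00054928 -0.00203419  0.00041499]
eef [ 0.56932397 -0.09728638  0.09266669]
```

Request:
send_rows:
  steps:
    - {"wx":0,"wy":0,"wz":0,"tx":0,"ty":0.001,"tz":-0.004,"fingers":-1}
    - {"wx":0,"wy":0,"wz":0,"tx":0,"ty":0.001,"tz":-0.007,"fingers":-1}
    - {"wx":0,"wy":0,"wz":0,"tx":0,"ty":0.001,"tz":-0.009,"fingers":-1}
    - {"wx":0,"wy":0,"wz":0,"tx":0,"ty":0.001,"tz":-0.011,"fingers":-1}
    - {"wx":0,"wy":0,"wz":0,"tx":0,"ty":0.001,"tz":-0.013,"fingers":-1}
    - {"wx":0,"wy":0,"wz":0,"tx":0,"ty":0.001,"tz":-0.013,"fingers":-1}

```text
time: 10.3
eef_pos: [0.5715, -0.096, 0.0829]
tool_rot: [0.713, 0.702, 0.001, 0.001]
ft_force: [-1.3, 0.9, 8.2]
gripper_width: 0.0003
```

```bash
python3 tgt.py
```

```text
10.3 [-2.780e-01  3.130e-01 -3.120e-01  9.430e-01  1.000e-03  1.308e+00] 0.00030943762572543476 [-1.3  0.9  8.2] [0.2  0.31 0.03] 1.0
rv [ 0.00022169  0.00318412 -0.00065575]
eef [ 0.57146663 -0.09596595  0.08289087]
```

Request:
send_rows:
  steps:
    - {"wx":0,"wy":0,"wz":0,"tx":0,"ty":0,"tz":-0.002,"fingers":-1}
    - {"wx":0,"wy":0,"wz":0,"tx":0,"ty":0,"tz":-0.004,"fingers":-1}
    - {"wx":0,"wy":0,"wz":0,"tx":0,"ty":0,"tz":-0.005,"fingers":-1}
    - {"wx":0,"wy":0,"wz":0,"tx":0,"ty":0,"tz":-0.005,"fingers":-1}

```text
time: 10.7
eef_pos: [0.5719, -0.0959, 0.0807]
tool_rot: [0.713, 0.702, 0.001, 0.002]
ft_force: [-6.5, 3.6, 23.7]
gripper_width: 0.0003
```

```bash
python3 tgt.py
```

```text
10.7 [-2.780e-01  3.150e-01 -3.140e-01  9.370e-01  1.000e-03  1.308e+00] 0.00030452796172970425 [-6.5  3.6 23.7] [ 0.59  1.53 -0.04] 1.0
rv [ 0.00025734  0.00422306 -0.00081193]
eef [ 0.57189634 -0.09586487  0.0806976 ]
```

Home at 23.7 N. Next, the (-x,+y) pad.

Request:
send_rows:
  steps:
    - {"wx":0,"wy":0,"wz":0,"tx":0,"ty":0,"tz":0.025,"fingers":-1}
    - {"wx":0,"wy":0,"wz":0,"tx":-0.045,"ty":0.001,"tz":0.03,"fingers":-1}
    - {"wx":0,"wy":0,"wz":0,"tx":-0.09,"ty":0.0015,"tz":0.03,"fingers":-1}
    - {"wx":0,"wy":0,"wz":0,"tx":-0.108,"ty":0.0015,"tz":0.025,"fingers":-1}
    - {"wx":0,"wy":0,"wz":0,"tx":-0.108,"ty":0.0015,"tz":0.018,"fingers":-1}
    - {"wx":0,"wy":0,"wz":0,"tx":-0.108,"ty":0.0015,"tz":0.014,"fingers":-1}
    - {"wx":0,"wy":0,"wz":0,"tx":-0.108,"ty":0.0015,"tz":0.01,"fingers":-1}
    - {"wx":0,"wy":0,"wz":0,"tx":-0.108,"ty":0.0015,"tz":0.007,"fingers":-1}
    - {"wx":0,"wy":0,"wz":0,"tx":-0.108,"ty":0.0015,"tz":0.005,"fingers":-1}
    - {"wx":0,"wy":0,"wz":0,"tx":-0.108,"ty":0.0015,"tz":0.005,"fingers":-1}

```text
time: 11.7
eef_pos: [0.4637, -0.0944, 0.0809]
tool_rot: [0.713, 0.702, 0.0, -0.0]
ft_force: [-1.4, 0.8, 5.0]
gripper_width: 0.0002
```

```bash
python3 tgt.py
```

```text
11.7 [-3.380e-01  1.450e-01 -5.380e-01  8.880e-01  1.000e-03  1.248e+00] 0.00021118393989314916 [-1.4  0.8  5. ] [ 0.2   0.32 -0.03] 1.0
rv [-0.00057228  0.0005281  -0.00088655]
eef [ 0.46366414 -0.09444644  0.08087273]
```

Request:
send_rows:
  steps:
    - {"wx":0,"wy":0,"wz":0,"tx":0,"ty":0,"tz":-0.002,"fingers":-1}
    - {"wx":0,"wy":0,"wz":0,"tx":0,"ty":0,"tz":-0.004,"fingers":-1}
    - {"wx":0,"wy":0,"wz":0,"tx":0,"ty":0,"tz":-0.006,"fingers":-1}
    - {"wx":0,"wy":0,"wz":0,"tx":0,"ty":0,"tz":-0.006,"fingers":-1}

```text
time: 12.1
eef_pos: [0.464, -0.0945, 0.0801]
tool_rot: [0.712, 0.702, 0.0, 0.0]
ft_force: [-14.7, 5.8, 43.9]
gripper_width: 0.0001
```

```bash
python3 tgt.py
```

```text
12.1 [-0.338  0.146 -0.538  0.886  0.     1.248] 5.1268837005895614e-05 [-14.7   5.8  43.9] [ 1.13  3.3  -0.05] 1.0
rv [-0.00011891  0.00055128 -0.00117311]
eef [ 0.46396249 -0.09448666  0.08005683]
```

Home (44 N; I'll go gentler). Next, (-x,-y).

Request:
send_rows:
  steps:
    - {"wx":0,"wy":0,"wz":0,"tx":0,"ty":0,"tz":0.03,"fingers":-1}
    - {"wx":0,"wy":0,"wz":0,"tx":-0.001,"ty":-0.05,"tz":0.035,"fingers":-1}
    - {"wx":0,"wy":0,"wz":0,"tx":-0.002,"ty":-0.1,"tz":0.035,"fingers":-1}
    - {"wx":0,"wy":0,"wz":0,"tx":-0.0025,"ty":-0.145,"tz":0.035,"fingers":-1}
    - {"wx":0,"wy":0,"wz":0,"tx":-0.0025,"ty":-0.1536,"tz":0.025,"fingers":-1}
    - {"wx":0,"wy":0,"wz":0,"tx":-0.0025,"ty":-0.1536,"tz":0.018,"fingers":-1}
    - {"wx":0,"wy":0,"wz":0,"tx":-0.0025,"ty":-0.1536,"tz":0.013,"fingers":-1}
    - {"wx":0,"wy":0,"wz":0,"tx":-0.0025,"ty":-0.1536,"tz":0.009,"fingers":-1}
    - {"wx":0,"wy":0,"wz":0,"tx":-0.0025,"ty":-0.1536,"tz":0.006,"fingers":-1}
    - {"wx":0,"wy":0,"wz":0,"tx":-0.0025,"ty":-0.1536,"tz":0.004,"fingers":-1}
    - {"wx":0,"wy":0,"wz":0,"tx":-0.0025,"ty":-0.1536,"tz":0.003,"fingers":-1}
    - {"wx":0,"wy":0,"wz":0,"tx":-0.0025,"ty":-0.1536,"tz":0.003,"fingers":-1}

```text
time: 13.3
eef_pos: [0.4592, -0.2481, 0.0805]
tool_rot: [0.712, 0.702, -0.002, 0.001]
ft_force: [-9.6, -0.1, 21.4]
gripper_width: -0.0001
```

```bash
python3 tgt.py
```

```text
13.3 [-0.616  0.226 -0.437  0.908 -0.005  0.968] -0.00014846361445509097 [-9.6 -0.1 21.4] [-0.08  1.87 -0.04] 1.0
rv [ 0.00416709 -0.00241204 -0.00208725]
eef [ 0.45924734 -0.24806895  0.08052297]
```

Request:
send_rows:
  steps:
    - {"wx":0,"wy":0,"wz":0,"tx":0,"ty":0,"tz":-0.0015,"fingers":-1}
    - {"wx":0,"wy":0,"wz":0,"tx":0,"ty":0,"tz":-0.0015,"fingers":-1}

```text
time: 13.5
eef_pos: [0.4594, -0.2481, 0.0802]
tool_rot: [0.712, 0.702, -0.002, 0.001]
ft_force: [-11.1, 1.2, 29.6]
gripper_width: 0.0002
```

```bash
python3 tgt.py
```

```text
13.5 [-0.616  0.226 -0.437  0.907 -0.005  0.968] 0.00023321523111513684 [-11.1   1.2  29.6] [0.22 2.2  0.01] 1.0
rv [ 0.00424423 -0.00207287 -0.00218312]
eef [ 0.45938348 -0.24806922  0.08017628]
```

Home. Last, (+x,-y), crossing high over the vent cap.

Request:
send_rows:
  steps:
    - {"wx":0,"wy":0,"wz":0,"tx":0,"ty":0,"tz":0.045,"fingers":-1}
    - {"wx":0,"wy":0,"wz":0,"tx":0.005,"ty":0,"tz":0.085,"fingers":-1}
    - {"wx":0,"wy":0,"wz":0,"tx":0.05,"ty":-0.001,"tz":0.09,"fingers":-1}
    - {"wx":0,"wy":0,"wz":0,"tx":0.1,"ty":-0.002,"tz":0.085,"fingers":-1}
    - {"wx":0,"wy":0,"wz":0,"tx":0.1085,"ty":-0.002,"tz":0.055,"fingers":-1}
    - {"wx":0,"wy":0,"wz":0,"tx":0.1085,"ty":-0.002,"tz":0.027,"fingers":-1}
    - {"wx":0,"wy":0,"wz":0,"tx":0.1085,"ty":-0.002,"tz":0.017,"fingers":-1}
    - {"wx":0,"wy":0,"wz":0,"tx":0.1085,"ty":-0.002,"tz":0.012,"fingers":-1}
    - {"wx":0,"wy":0,"wz":0,"tx":0.1085,"ty":-0.002,"tz":0.007,"fingers":-1}
    - {"wx":0,"wy":0,"wz":0,"tx":0.1085,"ty":-0.002,"tz":0.004,"fingers":-1}
    - {"wx":0,"wy":0,"wz":0,"tx":0.1085,"ty":-0.002,"tz":0.001,"fingers":-1}
    - {"wx":0,"wy":0,"wz":0,"tx":0.1085,"ty":-0.002,"tz":0.001,"fingers":-1}

```text
time: 14.7
eef_pos: [0.568, -0.2493, 0.08]
tool_rot: [0.713, 0.702, 0.001, -0.0]
ft_force: [-4.5, 4.4, 11.3]
gripper_width: -0.0002
```

```bash
python3 tgt.py
```

```text
14.7 [-5.180e-01  3.820e-01 -2.190e-01  9.700e-01  1.000e-03  1.068e+00] -0.00016030287550512253 [-4.5  4.4 11.3] [0.89 0.98 0.05] 1.0
rv [-0.00092903  0.00075143 -0.00068589]
eef [ 0.56796757 -0.24926493  0.08001148]
```

Request:
send_rows:
  steps:
    - {"wx":0,"wy":0,"wz":0,"tx":0,"ty":0,"tz":-0.002,"fingers":-1}
    - {"wx":0,"wy":0,"wz":0,"tx":0,"ty":0,"tz":-0.004,"fingers":-1}
    - {"wx":0,"wy":0,"wz":0,"tx":0,"ty":0,"tz":-0.005,"fingers":-1}
    - {"wx":0,"wy":0,"wz":0,"tx":0,"ty":0,"tz":-0.005,"fingers":-1}

```text
time: 15.1
eef_pos: [0.5682, -0.2493, 0.0798]
tool_rot: [0.713, 0.702, 0.001, 0.001]
ft_force: [-12.5, 8.3, 33.8]
gripper_width: 0.0001
```

```bash
python3 tgt.py
```

```text
15.1 [-5.180e-01  3.820e-01 -2.200e-01  9.680e-01  1.000e-03  1.068e+00] 6.0424484729599344e-05 [-12.5   8.3  33.8] [ 1.9   2.74 -0.04] 1.0
rv [-0.00015482  0.00178862 -0.00077196]
eef [ 0.56816074 -0.24934642  0.0797948 ]
```

Home at 33.8 N. Rising to look at the whole lid and vent.

Request:
send_rows:
  steps:
    - {"wx":0,"wy":0,"wz":0,"tx":0,"ty":0,"tz":0.045,"fingers":-1}
    - {"wx":0,"wy":0,"wz":0,"tx":-0.01,"ty":-0.01,"tz":0.09,"fingers":-1}
    - {"wx":0,"wy":0,"wz":0,"tx":-0.03,"ty":-0.025,"tz":0.13,"fingers":-1}
    - {"wx":0,"wy":0,"wz":0,"tx":-0.05,"ty":-0.04,"tz":0.17,"fingers":-1}
    - {"wx":0,"wy":0,"wz":0,"tx":-0.053,"ty":-0.045,"tz":0.18,"fingers":0.3}
    - {"wx":0,"wy":0,"wz":0,"tx":-0.053,"ty":-0.045,"tz":0.18,"fingers":0.3}
    - {"wx":0,"wy":0,"wz":0,"tx":-0.053,"ty":-0.045,"tz":0.18,"fingers":0.3}

```text
time: 15.8
eef_pos: [0.5147, -0.2946, 0.2513]
tool_rot: [0.713, 0.701, 0.0, -0.0]
ft_force: [0.1, 0.3, 0.3]
gripper_width: 0.0434
```

```bash
python3 tgt.py; python3 - <<'E'
from level import *
from rig import *
s=state();f=grab_frame("wrist");T=wristT(f,s);np.savez("/tmp/w8.npz",T=T,**f);cv2.imwrite("pics/w8.png",f["pixels"])
level(f,T)
t=grab_frame("top");np.savez("/tmp/t8.npz",**t);level(t,t["extrinsics"]);cv2.imwrite("pics/t8.png",cv2.resize(t["pixels"][190:330,340:470],None,fx=4,fy=4,interpolation=cv2.INTER_CUBIC))
E
```

```text
15.8 [-0.629  0.211 -0.068  1.293  0.     0.958] 0.043408007661116924 [0.1 0.3 0.3] [-0.02  0.02 -0.  ] 1.0
rv [-0.00070346 -0.00058616 -0.00020743]
eef [ 0.51471337 -0.294573    0.25133771]
top z ctr 0.0802 slopes x 0.0007 y -0.0000 23287 Yrange -0.09 0.056
corner top z mm: {'+x+y': np.float64(80.2), '-x+y': np.float64(80.2), '-x-y': np.float64(80.2), '+x-y': np.float64(80.2)}
top z ctr 0.0785 slopes x -0.0016 y 0.0011 3294 Yrange -0.09 0.09
corner top z mm: {'+x+y': np.float64(78.5), '-x+y': np.float64(78.7), '-x-y': np.float64(78.5), '+x-y': np.float64(78.3)}
```

View pics/w8.png

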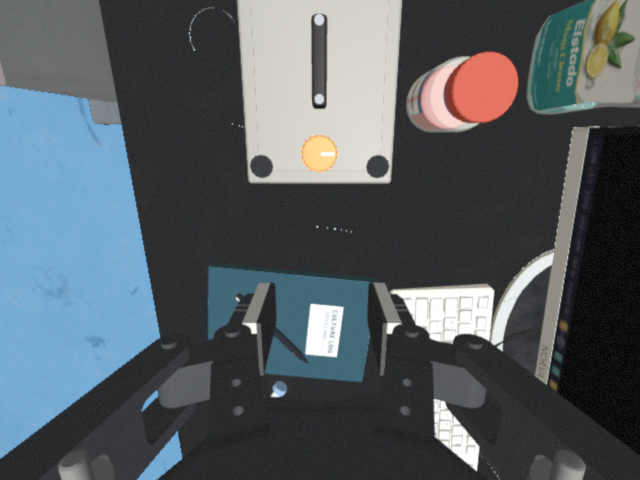

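View pics/t8.png

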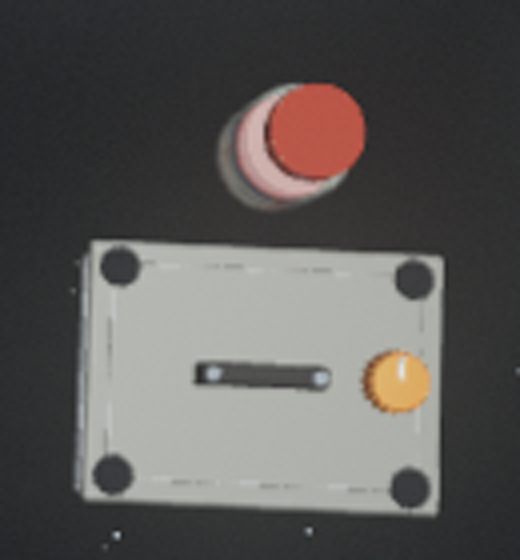

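The lid is flat at 78.5 mm (fully home) and the vent is at (319,153) in the wrist view, still open. The first corner got the least force, so I'll re-press it before closing the vent.

Request:
send_rows:
  steps:
    - {"wx":0,"wy":0,"wz":0,"tx":0.013,"ty":0.047,"tz":-0.01,"fingers":-1}
    - {"wx":0,"wy":0,"wz":0,"tx":0.026,"ty":0.094,"tz":-0.02,"fingers":-1}
    - {"wx":0,"wy":0,"wz":0,"tx":0.04,"ty":0.14,"tz":-0.04,"fingers":-1}
    - {"wx":0,"wy":0,"wz":0,"tx":0.05,"ty":0.18,"tz":-0.065,"fingers":-1}
    - {"wx":0,"wy":0,"wz":0,"tx":0.054,"ty":0.198,"tz":-0.1,"fingers":-1}
    - {"wx":0,"wy":0,"wz":0,"tx":0.054,"ty":0.198,"tz":-0.14,"fingers":-1}
    - {"wx":0,"wy":0,"wz":0,"tx":0.054,"ty":0.198,"tz":-0.16,"fingers":-1}
    - {"wx":0,"wy":0,"wz":0,"tx":0.054,"ty":0.198,"tz":-0.168,"fingers":-1}
    - {"wx":0,"wy":0,"wz":0,"tx":0.054,"ty":0.198,"tz":-0.172,"fingers":-1}
    - {"wx":0,"wy":0,"wz":0,"tx":0.054,"ty":0.198,"tz":-0.175,"fingers":-1}
    - {"wx":0,"wy":0,"wz":0,"tx":0.054,"ty":0.198,"tz":-0.177,"fingers":-1}
    - {"wx":0,"wy":0,"wz":0,"tx":0.054,"ty":0.198,"tz":-0.177,"fingers":-1}

```text
time: 17.1
eef_pos: [0.5652, -0.0946, 0.0797]
tool_rot: [0.712, 0.702, -0.001, -0.004]
ft_force: [-18.7, 7.1, 37.8]
gripper_width: 0.0
```

```bash
python3 tgt.py
```

```text
17.1 [-0.28   0.313 -0.319  0.947  0.002  1.306] 1.3012068364526625e-05 [-18.7   7.1  37.8] [ 1.58  4.15 -0.02] 1.0
rv [-0.00423571 -0.00777232 -0.00156091]
eef [ 0.56521085 -0.09456125  0.07970876]
```

```bash
python3 - <<'E'
from level import *
for n,fn in (("w","/tmp/w8.npz"),("t","/tmp/t8.npz")):
    f=dict(np.load(fn));T=f["T"] if n=="w" else f["extrinsics"]
    hsv=cv2.cvtColor(f["pixels"],cv2.COLOR_BGR2HSV);P=pts(f,T)
    m=(hsv[...,0]>5)&(hsv[...,0]<28)&(hsv[...,1]>110)&(hsv[...,2]>80);d=np.hypot(P[...,0]-.514,P[...,1]+.236);m&=d<.03
    z=P[...,2][m];zt=np.percentile(z,80);mt=m&(abs(P[...,2]-zt)<.003)
    v,u=np.where(mt);(c,r)=cv2.minEnclosingCircle(np.c_[u,v].astype(np.float32));
    print(n,"z",zt,"circle",uv2w(f,T,c,zt)[0].round(4),"mean",P[mt].mean(0).round(4),np.ptp(P[mt][:,0]),np.ptp(P[mt][:,1]))
    w=(abs(d)<.02)&(hsv[...,1]<70)&(hsv[...,2]>150)&(P[...,2]>.1);print("mark",P[w].mean(0).round(4) if w.any() else None,w.sum())
E
```

```text
w z 0.10953690264935437 circle [ 0.5139 -0.2356  0.1095] mean [ 0.51   -0.2368  0.1089] 0.028796971073912048 0.02939272063253698
mark [ 0.5173 -0.2246  0.3041] 236
t z 0.10830584247802544 circle [ 0.5148 -0.2331  0.1083] mean [ 0.514  -0.2338  0.1074] 0.02824952948449555 0.027017055874642953
mark [ 0.5087 -0.2439  0.6786] 604
```

Vent axis at (0.514, -0.2356), cap top about 108.5 mm, consistent with being open about 2 rad. Moving over it with the jaws pre-turned +0.87 rad so they stay clear of the handle.

Request:
send_rows:
  steps:
    - {"wx":0,"wy":0,"wz":0,"tx":0,"ty":0,"tz":0.045,"fingers":-1}
    - {"wx":0,"wy":0,"wz":0,"tx":-0.005,"ty":-0.005,"tz":0.09,"fingers":-1}
    - {"wx":0,"wy":0,"wz":0.14,"tx":-0.02,"ty":-0.045,"tz":0.1,"fingers":0.2}
    - {"wx":0,"wy":0,"wz":0.28,"tx":-0.035,"ty":-0.085,"tz":0.1,"fingers":0.2}
    - {"wx":0,"wy":0,"wz":0.42,"tx":-0.05,"ty":-0.12,"tz":0.1,"fingers":0.2}
    - {"wx":0,"wy":0,"wz":0.56,"tx":-0.0547,"ty":-0.139,"tz":0.095,"fingers":0.2}
    - {"wx":0,"wy":0,"wz":0.7,"tx":-0.0547,"ty":-0.139,"tz":0.085,"fingers":0.2}
    - {"wx":0,"wy":0,"wz":0.84,"tx":-0.0547,"ty":-0.139,"tz":0.076,"fingers":0.2}
    - {"wx":0,"wy":0,"wz":0.87,"tx":-0.0547,"ty":-0.139,"tz":0.076,"fingers":0.2}
    - {"wx":0,"wy":0,"wz":0.87,"tx":-0.0547,"ty":-0.139,"tz":0.076,"fingers":0.2}

```text
time: 18.1
eef_pos: [0.5141, -0.2357, 0.1506]
tool_rot: [0.351, 0.936, -0.0, -0.001]
ft_force: [0.7, -0.1, -0.5]
gripper_width: 0.0513
```

```bash
python3 tgt.py
```

```text
18.1 [-5.440e-01  2.280e-01 -2.660e-01  1.078e+00 -1.000e-03  1.740e-01] 0.05130899330876625 [ 0.7 -0.1 -0.5] [ 0.03  0.02 -0.02] 1.0
rv [-7.05167070e-04 -1.20323157e-03 -8.68676156e-01]
eef [ 0.51405324 -0.23568819  0.15059677]
```

Spot on. Descend to TCP z about 83 mm and close with a moderate grip.

Request:
send_rows:
  steps:
    - {"wx":0,"wy":0,"wz":0,"tx":0,"ty":0,"tz":-0.03,"fingers":0.2}
    - {"wx":0,"wy":0,"wz":0,"tx":0,"ty":0,"tz":-0.055,"fingers":0.2}
    - {"wx":0,"wy":0,"wz":0,"tx":0,"ty":0,"tz":-0.066,"fingers":0.2}
    - {"wx":0,"wy":0,"wz":0,"tx":0,"ty":0,"tz":-0.066,"fingers":0.2}
    - {"wx":0,"wy":0,"wz":0,"tx":0,"ty":0,"tz":-0.066,"fingers":-0.6}
    - {"wx":0,"wy":0,"wz":0,"tx":0,"ty":0,"tz":-0.066,"fingers":-0.6}
    - {"wx":0,"wy":0,"wz":0,"tx":0,"ty":0,"tz":-0.066,"fingers":-0.6}
    - {"wx":0,"wy":0,"wz":0,"tx":0,"ty":0,"tz":-0.066,"fingers":-0.6}
  squeeze: 40

```text
time: 18.9
eef_pos: [0.5153, -0.2366, 0.0864]
tool_rot: [0.351, 0.936, -0.0, 0.001]
ft_force: [0.6, 0.3, 3.7]
gripper_width: 0.0286
```

```bash
python3 tgt.py
```

```text
18.9 [-0.544  0.29  -0.336  0.943 -0.001  0.173] 0.028619408829132872 [0.6 0.3 3.7] [0.07 0.05 0.01] 1.0
rv [ 0.00248292  0.00102661 -0.87027619]
eef [ 0.51529259 -0.23659859  0.08636202]
```

Request:
send_rows:
  steps:
    - {"wx":0,"wy":0,"wz":-0.14,"tx":0,"ty":0,"tz":-0.0001,"fingers":-0.6}
    - {"wx":0,"wy":0,"wz":-0.28,"tx":0,"ty":0,"tz":-0.0003,"fingers":-0.6}
    - {"wx":0,"wy":0,"wz":-0.42,"tx":0,"ty":0,"tz":-0.0004,"fingers":-0.6}
    - {"wx":0,"wy":0,"wz":-0.56,"tx":0,"ty":0,"tz":-0.0006,"fingers":-0.6}
    - {"wx":0,"wy":0,"wz":-0.7,"tx":0,"ty":0,"tz":-0.0007,"fingers":-0.6}
    - {"wx":0,"wy":0,"wz":-0.84,"tx":0,"ty":0,"tz":-0.0008,"fingers":-0.6}

```text
time: 19.5
eef_pos: [0.5139, -0.2372, 0.0854]
tool_rot: [0.704, 0.71, -0.001, 0.001]
ft_force: [-3.3, -1.7, 5.9]
gripper_width: 0.0287
```

```bash
python3 tgt.py
```

```text
19.5 [-0.545  0.291 -0.337  0.943 -0.003  1.018] 0.028707206334297387 [-3.3 -1.7  5.9] [-0.27  0.72  0.06] 1.0
rv [ 0.00278836 -0.00132955 -0.02401735]
eef [ 0.51388681 -0.23722801  0.08541736]
```

Turning at 0.06 N m as expected. Continuing.

Request:
send_rows:
  steps:
    - {"wx":0,"wy":0,"wz":-0.14,"tx":0,"ty":0,"tz":-0.0001,"fingers":-0.6}
    - {"wx":0,"wy":0,"wz":-0.28,"tx":0,"ty":0,"tz":-0.0003,"fingers":-0.6}
    - {"wx":0,"wy":0,"wz":-0.42,"tx":0,"ty":0,"tz":-0.0004,"fingers":-0.6}
    - {"wx":0,"wy":0,"wz":-0.56,"tx":0,"ty":0,"tz":-0.0006,"fingers":-0.6}
    - {"wx":0,"wy":0,"wz":-0.7,"tx":0,"ty":0,"tz":-0.0007,"fingers":-0.6}
    - {"wx":0,"wy":0,"wz":-0.84,"tx":0,"ty":0,"tz":-0.0008,"fingers":-0.6}

```text
time: 20.1
eef_pos: [0.5134, -0.2359, 0.0846]
tool_rot: [0.932, 0.362, -0.0, -0.001]
ft_force: [-0.7, 4.6, 7.6]
gripper_width: 0.0286
```

```bash
python3 tgt.py
```

```text
20.1 [-0.545  0.291 -0.339  0.943 -0.     1.856] 0.028585784926772762 [-0.7  4.6  7.6] [0.93 0.13 0.62] 1.0
rv [-1.65662127e-04 -1.44337477e-03  8.13859558e-01]
eef [ 0.51343834 -0.23592258  0.08458895]
```

Moment jumped to 0.62 N m: the stop. A little more to confirm.

Request:
send_rows:
  steps:
    - {"wx":0,"wy":0,"wz":-0.05,"tx":0,"ty":0,"tz":0,"fingers":-0.6}
    - {"wx":0,"wy":0,"wz":-0.05,"tx":0,"ty":0,"tz":0,"fingers":-0.6}
    - {"wx":0,"wy":0,"wz":-0.05,"tx":0,"ty":0,"tz":0,"fingers":-0.6}

```text
time: 20.4
eef_pos: [0.514, -0.2355, 0.0846]
tool_rot: [0.94, 0.341, 0.0, -0.001]
ft_force: [-3.8, 2.9, 7.8]
gripper_width: 0.0284
```

```bash
python3 tgt.py
```

```text
20.4 [-5.44e-01  2.91e-01 -3.38e-01  9.42e-01  1.00e-03  1.90e+00] 0.02839650072765943 [-3.8  2.9  7.8] [0.53 0.62 0.49] 1.0
rv [-1.17982417e-03 -7.94329304e-04  8.57780913e-01]
eef [ 0.51396597 -0.23545403  0.08458752]
```

Stop or slip at ~0.5–0.6 N m. I'll let go, look, and check with a fresh grip at another angle.

Request:
send_rows:
  steps:
    - {"wx":0,"wy":0,"wz":0,"tx":0,"ty":0,"tz":0,"fingers":0.2}
    - {"wx":0,"wy":0,"wz":0,"tx":0,"ty":0,"tz":0,"fingers":0.2}
    - {"wx":0,"wy":0,"wz":0,"tx":0,"ty":0,"tz":0,"fingers":0.2}
    - {"wx":0,"wy":0,"wz":0,"tx":0,"ty":0,"tz":0.035,"fingers":0.2}
    - {"wx":0,"wy":0,"wz":0.14,"tx":0,"ty":0,"tz":0.065,"fingers":0.2}
    - {"wx":0,"wy":0,"wz":0.28,"tx":0,"ty":0,"tz":0.065,"fingers":0.2}
    - {"wx":0,"wy":0,"wz":0.42,"tx":0,"ty":0,"tz":0.065,"fingers":0.2}
    - {"wx":0,"wy":0,"wz":0.56,"tx":0,"ty":0,"tz":0.065,"fingers":0.2}
    - {"wx":0,"wy":0,"wz":0.7,"tx":0,"ty":0,"tz":0.065,"fingers":0.2}
    - {"wx":0,"wy":0,"wz":0.84,"tx":0,"ty":0,"tz":0.065,"fingers":0.2}
    - {"wx":0,"wy":0,"wz":0.97,"tx":0,"ty":0,"tz":0.065,"fingers":0.2}
    - {"wx":0,"wy":0,"wz":1.1,"tx":0,"ty":0,"tz":0.065,"fingers":0.2}

```text
time: 21.6
eef_pos: [0.514, -0.236, 0.1479]
tool_rot: [0.622, 0.783, -0.0, -0.001]
ft_force: [0.4, 0.6, 0.2]
gripper_width: 0.0514
```

```bash
python3 tgt.py; python3 - <<'E'
from level import *
from rig import *
s=state();f=grab_frame("wrist");T=wristT(f,s);np.savez("/tmp/w9.npz",T=T,**f);cv2.imwrite("pics/w9.png",f["pixels"])
t=grab_frame("top");cv2.imwrite("pics/t9.png",cv2.resize(t["pixels"][190:330,340:470],None,fx=4,fy=4,interpolation=cv2.INTER_CUBIC))
E
```

```text
21.6 [-0.545  0.23  -0.269  1.072 -0.     0.797] 0.051420944111388575 [0.4 0.6 0.2] [-0.03 -0.01 -0.02] 1.0
rv [-0.00040034 -0.0010421  -0.2453714 ]
eef [ 0.51402423 -0.23602897  0.14790584]
```

View pics/w9.png

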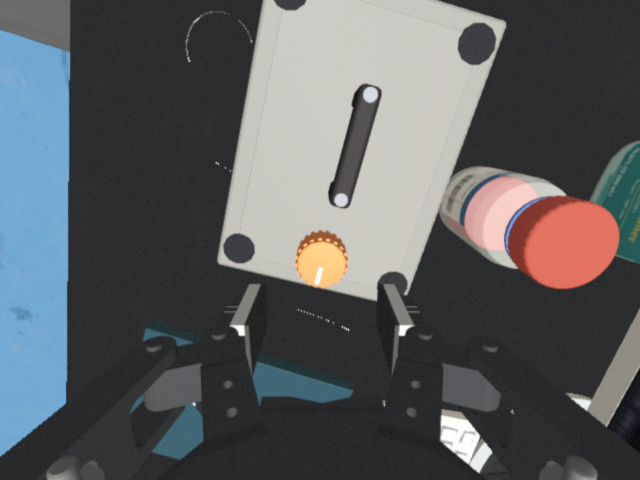

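The mark at (319,276) now lies along the lid's axis, a quarter turn on from its starting direction. I'll regrip and re-tighten from this angle to rule out a handle collision.

Request:
send_rows:
  steps:
    - {"wx":0,"wy":0,"wz":0,"tx":0,"ty":0,"tz":-0.035,"fingers":0.2}
    - {"wx":0,"wy":0,"wz":0,"tx":0,"ty":0,"tz":-0.06,"fingers":0.2}
    - {"wx":0,"wy":0,"wz":0,"tx":0,"ty":0,"tz":-0.064,"fingers":0.2}
    - {"wx":0,"wy":0,"wz":0,"tx":0,"ty":0,"tz":-0.064,"fingers":-0.6}
    - {"wx":0,"wy":0,"wz":0,"tx":0,"ty":0,"tz":-0.064,"fingers":-0.6}
    - {"wx":0,"wy":0,"wz":0,"tx":0,"ty":0,"tz":-0.064,"fingers":-0.6}
    - {"wx":0,"wy":0,"wz":0,"tx":0,"ty":0,"tz":-0.064,"fingers":-0.6}
    - {"wx":0,"wy":0,"wz":-0.05,"tx":0,"ty":0,"tz":-0.064,"fingers":-0.6}
    - {"wx":0,"wy":0,"wz":-0.1,"tx":0,"ty":0,"tz":-0.064,"fingers":-0.6}
    - {"wx":0,"wy":0,"wz":-0.1,"tx":0,"ty":0,"tz":-0.064,"fingers":-0.6}
  squeeze: 40

```text
time: 22.7
eef_pos: [0.5138, -0.2369, 0.0849]
tool_rot: [0.662, 0.75, -0.001, 0.0]
ft_force: [-2.9, -1.8, 0.4]
gripper_width: 0.0289
```

```bash
python3 tgt.py
```

```text
22.7 [-0.545  0.291 -0.338  0.942 -0.003  0.902] 0.02886173095512805 [-2.9 -1.8  0.4] [-0.61  0.57  0.25] 1.0
rv [ 0.00224348 -0.00168341 -0.14049115]
eef [ 0.51379908 -0.23685837  0.08487679]
```

Request:
send_rows:
  steps:
    - {"wx":0,"wy":0,"wz":-0.1,"tx":0,"ty":0,"tz":0,"fingers":-0.6}
    - {"wx":0,"wy":0,"wz":-0.2,"tx":0,"ty":0,"tz":0,"fingers":-0.6}
    - {"wx":0,"wy":0,"wz":-0.2,"tx":0,"ty":0,"tz":0,"fingers":-0.6}
  squeeze: 60

```text
time: 23.0
eef_pos: [0.5142, -0.2394, 0.0852]
tool_rot: [0.734, 0.679, -0.003, 0.002]
ft_force: [-2.5, -7.5, -1.0]
gripper_width: 0.0275
```

```bash
python3 tgt.py
```

```text
23.0 [-0.546  0.291 -0.337  0.94  -0.007  1.102] 0.027461640816458154 [-2.5 -7.5 -1. ] [-1.63  0.59  0.41] 1.0
rv [ 0.00754882 -0.00096222  0.06075126]
eef [ 0.51416185 -0.23935434  0.08524398]
```

Request:
send_rows:
  steps:
    - {"wx":0,"wy":0,"wz":0,"tx":0,"ty":0,"tz":0,"fingers":0.2}
    - {"wx":0,"wy":0,"wz":0,"tx":0,"ty":0,"tz":0,"fingers":0.2}
    - {"wx":0,"wy":0,"wz":0,"tx":0,"ty":0,"tz":0,"fingers":0.2}
    - {"wx":0,"wy":0,"wz":0,"tx":0,"ty":0,"tz":0.035,"fingers":0.2}
    - {"wx":0,"wy":0,"wz":0,"tx":0,"ty":0,"tz":0.08,"fingers":0.2}
    - {"wx":0,"wy":0,"wz":0,"tx":0,"ty":-0.03,"tz":0.12,"fingers":0.2}
    - {"wx":0,"wy":0,"wz":0,"tx":0,"ty":-0.06,"tz":0.16,"fingers":0.2}
    - {"wx":0,"wy":0,"wz":0,"tx":0,"ty":-0.06,"tz":0.165,"fingers":0.2}
    - {"wx":0,"wy":0,"wz":0,"tx":0,"ty":-0.06,"tz":0.165,"fingers":0.2}

```text
time: 23.9
eef_pos: [0.5152, -0.2969, 0.2512]
tool_rot: [0.734, 0.679, 0.001, 0.002]
ft_force: [-0.5, -0.3, 0.4]
gripper_width: 0.051
```

```bash
python3 tgt.py; python3 - <<'E'
from level import *
from rig import *
s=state();f=grab_frame("wrist");T=wristT(f,s);np.savez("/tmp/w10.npz",T=T,**f);cv2.imwrite("pics/w10.png",f["pixels"])
level(f,T)
t=grab_frame("top");np.savez("/tmp/t10.npz",**t);level(t,t["extrinsics"]);cv2.imwrite("pics/t10.png",cv2.resize(t["pixels"][190:330,340:470],None,fx=4,fy=4,interpolation=cv2.INTER_CUBIC))
for n,ff,TT in(("w8",dict(np.load("/tmp/w8.npz")),None),("w10",f,T)):
    TT=ff["T"] if TT is None else TT
    g=ff["pixels"];P=pts(ff,TT);hsv=cv2.cvtColor(g,cv2.COLOR_BGR2HSV)
    near=(np.hypot(P[...,0]-.514,P[...,1]+.236)<.0125)&(P[...,2]>.1)&(P[...,2]<.115)
    m=near&(g[...,0]>150)
    c=P[near].mean(0);a=P[m].mean(0);print(n,m.sum(),"mark dir deg",np.degrees(np.arctan2(a[1]+.2356,a[0]-.5139)),"top z",np.median(P[...,2][near]))
E
```

```text
23.9 [-6.320e-01  2.110e-01 -6.800e-02  1.288e+00  1.000e-03  1.016e+00] 0.05101718286535483 [-0.5 -0.3  0.4] [0.04 0.03 0.03] 1.0
rv [0.00131738 0.00306248 0.06046949]
eef [ 0.51523756 -0.29689842  0.25122581]
top z ctr 0.0802 slopes x 0.0018 y 0.0003 22947 Yrange -0.09 0.057
corner top z mm: {'+x+y': np.float64(80.4), '-x+y': np.float64(80.2), '-x-y': np.float64(80.1), '+x-y': np.float64(80.3)}
top z ctr 0.0784 slopes x 0.0026 y 0.0015 3227 Yrange -0.09 0.09
corner top z mm: {'+x+y': np.float64(78.7), '-x+y': np.float64(78.4), '-x-y': np.float64(78.1), '+x-y': np.float64(78.4)}
w8 101 mark dir deg -2.932423083196385 top z 0.1091127358862109
w10 80 mark dir deg -80.61338995768072 top z 0.10753021181238606
```

View pics/w10.png

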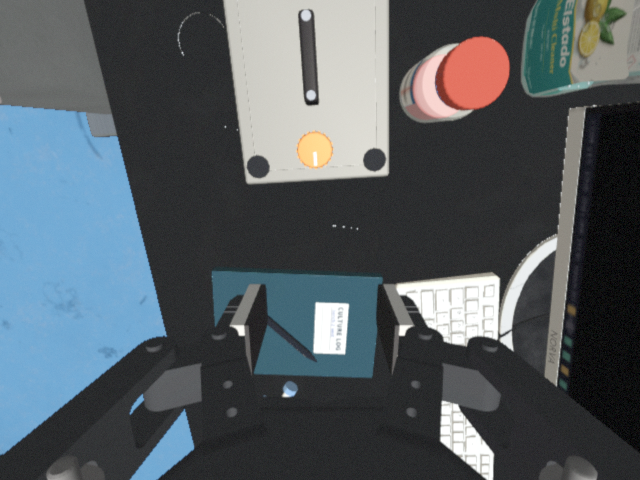

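View pics/t10.png

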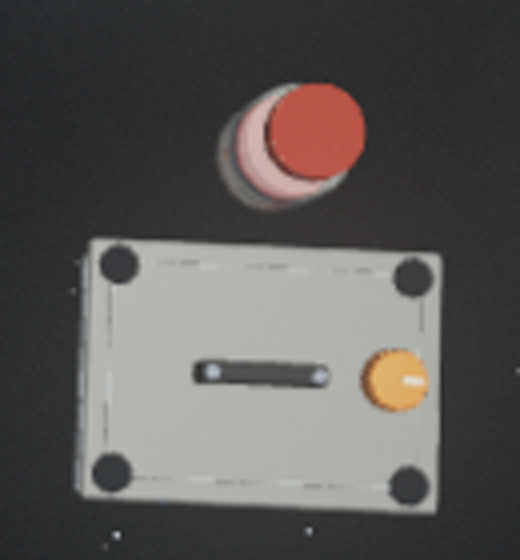

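```bash
python3 - <<'E'
from level import *
from rig import *
for i in range(2):
    t=grab_frame("top");level(t,t["extrinsics"])
f7=dict(np.load("/tmp/t8.npz"));level(f7,f7["extrinsics"])
# mark angle vs handle axis, in pixels
def ang(fn,c,r):
    f=dict(np.load(fn));T=f["T"];g=f["pixels"].astype(int)
    big=cv2.resize(f["pixels"][c[1]-35:c[1]+35,c[0]-35:c[0]+35],None,fx=8,fy=8,interpolation=cv2.INTER_CUBIC);cv2.imwrite("pics/cap_%s.png"%fn[5:-4],big)
    v,u=np.mgrid[0:480,0:640];near=np.hypot(u-c[0],v-c[1])<r
    m=near&(g[...,0]>130)&(g[...,2]>180);uv=np.c_[u[m],v[m]].astype(float)
    W=uv2w(f,T,uv,.107)[:,:2];mu=W.mean(0);d=np.linalg.svd(W-mu)[2][0];d*=np.sign(d@(mu-[.514,-.236]))
    print(fn,m.sum(),mu.round(4),"axis",np.degrees(np.arctan2(d[1],d[0])).round(1))
ang("/tmp/w8.npz",(319,153),19);ang("/tmp/w9.npz",(322,265),26);ang("/tmp/w10.npz",(315,150),19)
E
```

```text
top z ctr 0.0784 slopes x 0.0023 y 0.0024 3252 Yrange -0.09 0.09
corner top z mm: {'+x+y': np.float64(78.7), '-x+y': np.float64(78.4), '-x-y': np.float64(78.1), '+x-y': np.float64(78.3)}
top z ctr 0.0784 slopes x 0.0040 y 0.0018 3205 Yrange -0.09 0.09
corner top z mm: {'+x+y': np.float64(78.7), '-x+y': np.float64(78.3), '-x-y': np.float64(78.0), '+x-y': np.float64(78.5)}
top z ctr 0.0785 slopes x -0.0016 y 0.0011 3294 Yrange -0.09 0.09
corner top z mm: {'+x+y': np.float64(78.5), '-x+y': np.float64(78.7), '-x-y': np.float64(78.5), '+x-y': np.float64(78.3)}
/tmp/w8.npz 1007 [ 0.5143 -0.236 ] axis -3.0
/tmp/w9.npz 1199 [ 0.5155 -0.235 ] axis -49.0
/tmp/w10.npz 996 [ 0.5157 -0.2359] axis 17.4
```

```bash
python3 -c "
import cv2,numpy as np
cv2.imwrite('pics/caps.png',np.hstack([cv2.resize(cv2.imread('pics/cap_w%s.png'%i),(260,260)) for i in ('8','9','10')]))"
```

```text
(no output)
```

View pics/caps.png

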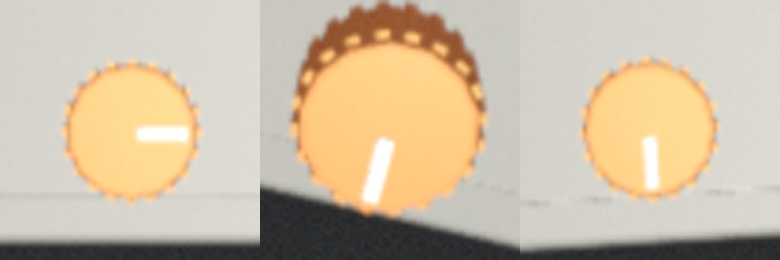

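The mark sat square to the lid edge after both tightenings, so the cap is at its hard stop. Next, a more careful check on the lid's level, differencing depth frames before and after.

```bash
python3 - <<'E'
from level import *
from rig import *
a=dict(np.load("/tmp/t8.npz"));A=pts(a,a["extrinsics"]);D=[pts(t,t["extrinsics"]) for t in [grab_frame("top") for _ in range(4)]]
B=np.mean(D,0)
print("frame noise",np.std([d[...,2][265:300,365:440] for d in D],0).mean())
hsv=cv2.cvtColor(a["pixels"],cv2.COLOR_BGR2HSV);m=(A[...,2]>.07)&(A[...,2]<.084)&(hsv[...,2]>120)&(hsv[...,1]<40);m[:, :360]=0;m[:,455:]=0;m[:250]=0;m[320:]=0
X=A[...,0]-.5149;Y=A[...,1]+.1717
for n,P in(("t8",A),("now",B)):
    q=np.linalg.lstsq(np.c_[np.ones(m.sum()),X[m],Y[m]],np.clip(P[...,2][m],.07,.09),rcond=None)[0];print(n,q,m.sum())
# bench plane reference
b=(abs(A[...,2])<.012)&(hsv[...,2]<60);b[:240]=0;b[330:]=0;b[:,290:350]=b[:,290:350]
for n,P in(("t8",A),("now",B)):
    for sx in(1,-1):
        for sy in(1,-1):
            k=m&(abs(X-sx*.045)<.015)&(abs(Y-sy*.06)<.02);print(n,sx,sy,(1e3*np.median(P[...,2][k])).round(2),k.sum(),end=" | ")
    print()
q=np.linalg.lstsq(np.c_[np.ones(b.sum()),X[b],Y[b]],A[...,2][b],rcond=None)[0];print("bench",q,b.sum())
f=[dict(np.load("/tmp/w8.npz")),dict(np.load("/tmp/w10.npz"))]
E
```

```text
frame noise 0.00782032203162404
t8 [ 0.07837381 -0.00041399  0.0012203 ] 4962
now [0.07852177 0.0036857  0.00083358] 4962
t8 1 1 78.67 239 | t8 1 -1 78.39 222 | t8 -1 1 78.69 236 | t8 -1 -1 78.43 229 | 
now 1 1 78.65 239 | now 1 -1 78.55 222 | now -1 1 78.59 236 | now -1 -1 78.58 229 | 
bench [-0.00080223 -0.000225    0.00118293] 19719
```

Corner medians are 78.55–78.65 mm, flat and home. Checking the bystanders against the first frame, then hand in.

```bash
python3 - <<'E'
from h import *
from rig import *
a=dict(np.load("/tmp/top0.npz"));t=grab_frame("top")
for n,(u0,u1,v0,v1) in {"beaker":(240,290,225,272),"red":(390,435,205,245),"spray":(370,435,125,190)}.items():
    d=cv2.absdiff(a["pixels"][v0:v1,u0:u1],t["pixels"][v0:v1,u0:u1]).max(-1);print(n,"pixels changed>40:",(d>40).sum(),"of",d.size,"mean",d.mean().round(1))
cv2.imwrite("pics/t11.png",t["pixels"]);print(state()["time"],state()["ft_force"])
E
```

```text
beaker pixels changed>40: 0 of 2350 mean 2.5
red pixels changed>40: 5 of 1800 mean 4.0
spray pixels changed>40: 0 of 4225 mean 2.1
24.35 [ 0.28931572 -0.4867434   0.14979147]
```

View pics/t11.png

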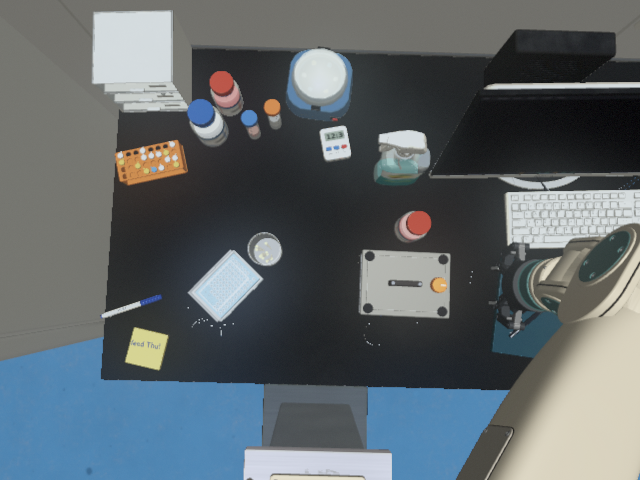

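The lid is on with the vent mark at (445,287). The beaker, red-capped bottle and spray bottle are where they were, and the arm is clear.

```bash
python3 -c "
from rig import *
print(sign_off())"
```

```text
the job is handed in; nothing more can be done
None
```

The lid is on the dry box, pressed home at all four corners, and the vent cap is screwed to its stop. I handed the job in at about 24.4 s; no verdict was reported.

- **Placing:** I gripped the lid by its handle square to its 37° tilt and laid it on the box with the vent end toward -y. The lugs dropped in without jamming.
- **Pressing:** I pressed the pads in the order (+x,+y), (-x,+y), (-x,-y), (+x,-y), with peak readings of about 24, 44, 30 and 34 N. The first corner had the least force, so I re-pressed it to 38 N while the vent was still open.
- **Vent:** I turned the cap clockwise until the moment jumped to about 0.6 N m. A regrip at another angle then met 0.4 N m and slipped on the cap, and the mark had turned about 90° and did not move further. I then let go.

**Last checks:**
- **Level:** The lid's top is at 78.55–78.65 mm at all four corners, against 78.5 mm when home. Single-frame plane fits differed by up to about 0.7 mm between corners. I put that down to depth noise, since the corner medians over four averaged frames agreed within 0.1 mm.
- **Height bias:** The wrist camera read about 1.7 mm higher than the top camera. Its fit also showed the lid flat, within about 0.3 mm.
- **Other items:** The beaker and spray bottle showed no changed pixels against the first frame. The red-capped bottle differed in 5 of 1800 and looks unmoved. The arm was clear of everything.

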